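# Pack up the footless stool leg

### The arm

A 6-joint arm with a two-finger parallel gripper is mounted at the origin on the work surface. World frame = base frame: x ahead of the robot, y to its left, z up, the work surface at z = 0. Lengths are in m, angles in rad, forces in N, time in s.
With the tool pointing down it reaches from about 0.3 to 0.875 m from the base axis. Payload 6.4 kg.
Tool frame: the origin (TCP) lies at the very end of the fingers, on their centre line; the grasp point (between the pads) lies 19 mm behind it (ctrl.grip_point_offset is the distance from the TCP to the grasp point, in m); x points along the fingers, y is the direction in which the jaws open and shut, and the axes are right-handed (so a half turn about x gives the same grasp; the last joint's range is limited). The gripper opens to 85 mm and grips with 20 to 120 N. Pads are 22 mm wide; open, the fingers measure 114 mm over their backs; the gripper's body (76 mm by 85 mm) begins 54 mm behind the grasp point. The pads swing forward as they close: fully open they stand 13 mm farther back than shut.
Start: joints at [0.899, 0.181, 1.607, -0, 1.354, -0.206], TCP at [0.258, 0.514, 0.231] pointing down, gripper open.
Joint ranges: [-2.99, 2.99], [-0.89, 2.07], [0.3, 2.58], [-1.14, 4.28], [0, 2.63], [-3.12, 3.12]. Speed limits (rad/s): [2.57, 2.57, 3.01, 3.14, 3.14, 3.14].

### API

Orientations are given as a unit quaternion [w, x, y, z].
In Python, from bench import ctrl gives the robot as it stands.
- The arm moves only by the tool servo_tool, never from a script. Its argument "targets" is a list of rows, each a list of 7 numbers: the turn, a rotation vector about the tool's x, y, z in rad, then the shift along the tool's x, y, z in mm, then the opening, from -1 (shut) to 1 (fully open). A call has exactly 8 rows; each row is the pose to reach, as a shift and turn from the pose measured when the call began, along the tool's axes at that moment; what a row does not reach only later rows make up. A row lasts 1/8 s, in which the tool goes at most 62.5 mm and 10.7 degrees, less where a joint would pass 70% of its speed; a pose out of reach is approached as far as the arm can. A call with a gripper value outside its range is refused whole. The fingers move at their own pace and stop on an object; the grip force is fixed at half the most. Time passes only in rows, so rows that repeat a pose let the fingers close, or fill a call up. It gives the time, the measured TCP pose, the force and the opening at its end, in the units of the state.
- ctrl.get_obs(): the state, without advancing time (a new reading comes with each control period).
- ctrl.camera(name): name is "scene" or "side" or "wrist"; returns a dict with "pixels" (400x640x3 uint8, blue, green, red), "intrinsics" (3x3 intrinsics, pixels), "R" (3x3) and "t" (3): a world point X has camera coordinates R X + t; the wrist camera has in their place "tool_from_camera" (4x4, takes a point from camera to tool coordinates, whose origin is the TCP and whose axes are the tool frame's). Camera axes: x right, y down, z forward; pixel columns grow to the right and rows downward; lengths in m; the calibration is good to about 2 mm. The wrist camera is an equidistant fisheye: a pixel r from the principal point sees the ray r / f radians off the axis. A picture is of the moment at which its call begins: read the wrist's pose just before it. There is no depth.
- ctrl.hand_in(): hands the job in, once; it reports no verdict.
The state is a dict: "time_s": time; "q": joint angles; "dq": joint speeds; "joint_efforts": joint torques, N m; "eef_pos": TCP position; "eef_rot": TCP orientation; "wrist_force": force on the tool from outside, world axes, zero at the start; "torque": the same for the moment, N m; "opening": opening from 0.0 (shut) to 1.0 (fully open).
Only numpy, scipy, OpenCV 4.12 (cv2) and the standard library are available. Lean on these libraries where they do the work, as an engineer would, in place of code of your own. Each camera call takes 0.05 s, during which the arm holds its last target.

### The job

One leg of the clamped stool frame has lost its foot. Slide plywood packers, one after another, flat onto the steel block under that leg, square and up against the block's back stop, until the gap is snug and no further packer would go in; then throw the hold-down lever fully over to the left, to bring the leg down onto the packing. Do not move the lever before the gap is snug, and leave the unused packers lying on the bench and the hammer, the tin and the mug alone.

Things in the scene. Friction and masses are not known exactly. Their poses are not given: they have to be found in the camera images.
- leg_sole (a point): Centre of the underside of the footless leg (34 x 34 mm) of a stripped wooden stool frame held in clamps: the corner leg nearest the robot and the packers, 45 mm above the bench (43 once the lever is thrown: it lowers the frame 2 mm). x: level, roughly to the robot's left, the way packers slide in; y: level, roughly towards the robot; z: up.
- home (a point): Bench point under the home place of the packers' centres, 34 mm before leg_sole (same axes). Under the leg stands a fixed dark steel block 60 mm wide, flat top from 26 mm before home to 55 mm past it, where a back stop rises to 44 mm above the bench. The top is 12 or 22 mm high (feel or look): the gap takes 3 or 2 packers, with 3 mm of play. The other block stands unused.
- bar_mid (a point): Point on a level steel clamp bar that crosses before the footless leg along its y, centre line 55 mm before the leg's centre, over the packers' outer part: 12 mm deep, 24 mm high, underside 140 mm above the bench. It blocks a hand coming straight down: lean the tool back from the leg (to the robot's right). The clamp's jaws, 16 mm wide, reach from the bar to the legs at its height.
- packer1_mid (a point): Centre (half-way up) of a flat plywood packer, 110 mm long (x), 40 wide (y), 10 thick (z), about 30 g. Four alike lie flat on the bench to the robot's right, two by two, some 95 mm apart across and 160 mm along, pointing roughly the way they slide in. Either end goes in first. Home against the back stop, its centre is above home and some 70 mm stick out before the leg.
- packer2_mid (a point): Centre (half-way up) of a flat plywood packer, 110 mm long (x), 40 wide (y), 10 thick (z), about 30 g. Four alike lie flat on the bench to the robot's right, two by two, some 95 mm apart across and 160 mm along, pointing roughly the way they slide in. Either end goes in first. Home against the back stop, its centre is above home and some 70 mm stick out before the leg.
- packer3_mid (a point): Centre (half-way up) of a flat plywood packer, 110 mm long (x), 40 wide (y), 10 thick (z), about 30 g. Four alike lie flat on the bench to the robot's right, two by two, some 95 mm apart across and 160 mm along, pointing roughly the way they slide in. Either end goes in first. Home against the back stop, its centre is above home and some 70 mm stick out before the leg.
- packer4_mid (a point): Centre (half-way up) of a flat plywood packer, 110 mm long (x), 40 wide (y), 10 thick (z), about 30 g. Four alike lie flat on the bench to the robot's right, two by two, some 95 mm apart across and 160 mm along, pointing roughly the way they slide in. Either end goes in first. Home against the back stop, its centre is above home and some 70 mm stick out before the leg.
- lever (a joint): Angle of the hold-down lever (rad): near 0 it leans to the robot's right (about 0.5 rad from upright, against leg_sole's x), at 1.0 it leans as far to the left, at its stop; it stays where it is left and turns with light friction. It works a linkage that lowers the stool frame by 2 mm over its full swing.
- lever_tip (a point): Middle of the ball at the top end of the hold-down lever, a steel rod on a small dark block on the bench, on the robot's side of the frame, pivot at x = 80, y = 150 mm of leg_sole. It swings in the upright plane along leg_sole's x; the ball is 26 mm across, its centre 90 mm from the pivot; the pivot lies 22 mm above the bench.
- hammer: Bystander: a hammer, 260 mm long, lying on the bench beyond the packers; leave alone.
- tin: Bystander: a steel tin, 76 mm across, 100 mm tall, standing on the bench to the left; leave alone. Origin at the centre of its underside.
- mug: Bystander: a white mug, 80 mm across, 90 mm tall, on the bench to the left, near the robot; leave alone. Origin at the centre of its underside.
Mind the look-alikes: they are no part of the job. Leave any orange look-alike of the part that bears packer3_mid alone. What is shaped like the part that bears packer2_mid but pink is not meant.

How it is judged:
On the way, in this order (a step that is already met when the one before it is completed fails the run):
1. a first packer lies home under the leg, the gap not yet snug (((horizontal distance between packer1_mid and home below 0.015 m and angle between the x axis of packer1_mid and the x axis of leg_sole, either way round below 0.2 rad and angle between packer1_mid's own z axis and vertical below 0.08 rad and z of packer1_mid in the frame of leg_sole below 0 m and contact force between the fingers and packer1 below 0.3 N) or (horizontal distance between packer2_mid and home below 0.015 m and angle between the x axis of packer2_mid and the x axis of leg_sole, either way round below 0.2 rad and angle between packer2_mid's own z axis and vertical below 0.08 rad and z of packer2_mid in the frame of leg_sole below 0 m and contact force between the fingers and packer2 below 0.3 N) or (horizontal distance between packer3_mid and home below 0.015 m and angle between the x axis of packer3_mid and the x axis of leg_sole, either way round below 0.2 rad and angle between packer3_mid's own z axis and vertical below 0.08 rad and z of packer3_mid in the frame of leg_sole below 0 m and contact force between the fingers and packer3 below 0.3 N) or (horizontal distance between packer4_mid and home below 0.015 m and angle between the x axis of packer4_mid and the x axis of leg_sole, either way round below 0.2 rad and angle between packer4_mid's own z axis and vertical below 0.08 rad and z of packer4_mid in the frame of leg_sole below 0 m and contact force between the fingers and packer4 below 0.3 N)) and not ((horizontal distance between packer1_mid and home below 0.015 m and angle between the x axis of packer1_mid and the x axis of leg_sole, either way round below 0.2 rad and angle between packer1_mid's own z axis and vertical below 0.08 rad and z of packer1_mid in the frame of leg_sole between -0.0105 and 0 m and contact force between the fingers and packer1 below 0.3 N) or (horizontal distance between packer2_mid and home below 0.015 m and angle between the x axis of packer2_mid and the x axis of leg_sole, either way round below 0.2 rad and angle between packer2_mid's own z axis and vertical below 0.08 rad and z of packer2_mid in the frame of leg_sole between -0.0105 and 0 m and contact force between the fingers and packer2 below 0.3 N) or (horizontal distance between packer3_mid and home below 0.015 m and angle between the x axis of packer3_mid and the x axis of leg_sole, either way round below 0.2 rad and angle between packer3_mid's own z axis and vertical below 0.08 rad and z of packer3_mid in the frame of leg_sole between -0.0105 and 0 m and contact force between the fingers and packer3 below 0.3 N) or (horizontal distance between packer4_mid and home below 0.015 m and angle between the x axis of packer4_mid and the x axis of leg_sole, either way round below 0.2 rad and angle between packer4_mid's own z axis and vertical below 0.08 rad and z of packer4_mid in the frame of leg_sole between -0.0105 and 0 m and contact force between the fingers and packer4 below 0.3 N))), for 0.3 s.
2. the gap is snug: a packer lies home right under the sole (((horizontal distance between packer1_mid and home below 0.015 m and angle between the x axis of packer1_mid and the x axis of leg_sole, either way round below 0.2 rad and angle between packer1_mid's own z axis and vertical below 0.08 rad and z of packer1_mid in the frame of leg_sole between -0.0105 and 0 m and contact force between the fingers and packer1 below 0.3 N) or (horizontal distance between packer2_mid and home below 0.015 m and angle between the x axis of packer2_mid and the x axis of leg_sole, either way round below 0.2 rad and angle between packer2_mid's own z axis and vertical below 0.08 rad and z of packer2_mid in the frame of leg_sole between -0.0105 and 0 m and contact force between the fingers and packer2 below 0.3 N) or (horizontal distance between packer3_mid and home below 0.015 m and angle between the x axis of packer3_mid and the x axis of leg_sole, either way round below 0.2 rad and angle between packer3_mid's own z axis and vertical below 0.08 rad and z of packer3_mid in the frame of leg_sole between -0.0105 and 0 m and contact force between the fingers and packer3 below 0.3 N) or (horizontal distance between packer4_mid and home below 0.015 m and angle between the x axis of packer4_mid and the x axis of leg_sole, either way round below 0.2 rad and angle between packer4_mid's own z axis and vertical below 0.08 rad and z of packer4_mid in the frame of leg_sole between -0.0105 and 0 m and contact force between the fingers and packer4 below 0.3 N))), for 0.3 s.
3. the lever is thrown over (value of joint lever above 0.9 rad), for 0.2 s.
At the end, for the whole second after the job is handed in: The top packer lies flat under the leg, centre within 15 mm of home seen from above, within 0.2 rad of square, its top under 5.5 mm below the sole; the others lie within 20 mm of home or flat on the bench; the lever is beyond 0.9 rad; packers let go and at rest (((horizontal distance between packer1_mid and home below 0.015 m and angle between the x axis of packer1_mid and the x axis of leg_sole, either way round below 0.2 rad and angle between packer1_mid's own z axis and vertical below 0.08 rad and z of packer1_mid in the frame of leg_sole between -0.0105 and 0 m and contact force between the fingers and packer1 below 0.3 N) or (horizontal distance between packer2_mid and home below 0.015 m and angle between the x axis of packer2_mid and the x axis of leg_sole, either way round below 0.2 rad and angle between packer2_mid's own z axis and vertical below 0.08 rad and z of packer2_mid in the frame of leg_sole between -0.0105 and 0 m and contact force between the fingers and packer2 below 0.3 N) or (horizontal distance between packer3_mid and home below 0.015 m and angle between the x axis of packer3_mid and the x axis of leg_sole, either way round below 0.2 rad and angle between packer3_mid's own z axis and vertical below 0.08 rad and z of packer3_mid in the frame of leg_sole between -0.0105 and 0 m and contact force between the fingers and packer3 below 0.3 N) or (horizontal distance between packer4_mid and home below 0.015 m and angle between the x axis of packer4_mid and the x axis of leg_sole, either way round below 0.2 rad and angle between packer4_mid's own z axis and vertical below 0.08 rad and z of packer4_mid in the frame of leg_sole between -0.0105 and 0 m and contact force between the fingers and packer4 below 0.3 N)) and value of joint lever above 0.9 rad and (horizontal distance between packer1_mid and home below 0.02 m or height (world z) of packer1_mid below 0.012 m) and (horizontal distance between packer2_mid and home below 0.02 m or height (world z) of packer2_mid below 0.012 m) and (horizontal distance between packer3_mid and home below 0.02 m or height (world z) of packer3_mid below 0.012 m) and (horizontal distance between packer4_mid and home below 0.02 m or height (world z) of packer4_mid below 0.012 m) and linear speed of each of packer1, packer2, packer3, packer4 below 0.02 m/s); the robot touches nothing.
It fails at once if the lever is thrown before the gap is snug (value of joint lever above 0.4 rad and not ((horizontal distance between packer1_mid and home below 0.015 m and angle between the x axis of packer1_mid and the x axis of leg_sole, either way round below 0.2 rad and angle between packer1_mid's own z axis and vertical below 0.08 rad and z of packer1_mid in the frame of leg_sole between -0.0105 and 0 m and contact force between the fingers and packer1 below 0.3 N) or (horizontal distance between packer2_mid and home below 0.015 m and angle between the x axis of packer2_mid and the x axis of leg_sole, either way round below 0.2 rad and angle between packer2_mid's own z axis and vertical below 0.08 rad and z of packer2_mid in the frame of leg_sole between -0.0105 and 0 m and contact force between the fingers and packer2 below 0.3 N) or (horizontal distance between packer3_mid and home below 0.015 m and angle between the x axis of packer3_mid and the x axis of leg_sole, either way round below 0.2 rad and angle between packer3_mid's own z axis and vertical below 0.08 rad and z of packer3_mid in the frame of leg_sole between -0.0105 and 0 m and contact force between the fingers and packer3 below 0.3 N) or (horizontal distance between packer4_mid and home below 0.015 m and angle between the x axis of packer4_mid and the x axis of leg_sole, either way round below 0.2 rad and angle between packer4_mid's own z axis and vertical below 0.08 rad and z of packer4_mid in the frame of leg_sole between -0.0105 and 0 m and contact force between the fingers and packer4 below 0.3 N))).
It fails at once if the hammer is moved more than 30 mm (distance of hammer from where it was at the start of the episode above 0.03 m).
It fails at once if the tin is moved more than 30 mm (distance of tin from where it was at the start of the episode above 0.03 m).
It fails at once if the mug is moved more than 30 mm (distance of mug from where it was at the start of the episode above 0.03 m).
It also fails if it takes over 72 s, if anything falls off the work surface, if the arm or the gripper's body presses on something with over 40 N, if the wrist force passes 120 N, or if a joint passes its speed limit or range.

## Working session

There is one attempt and no reset: what is moved stays moved. The work goes in short steps, Python scripts to look and compute and a tool call to move; the robot and the scene stay as the last step left them, time stands still between calls to the robot, and variables do not carry over. Pictures are saved under pics/ and viewed, and the job is handed in when it is done.

Besides the shell and the picture viewer there is one more tool, called as name(argument=value, ...) on one line, values as JSON. servo_tool: Moves the arm, as the interface text tells. Its arguments: {"type":"object","properties":{"targets":{"type":"array","items":{"type":"array","items":{"type":"number"}}}},"required":["targets"]}

```bash
ls; mkdir -p pics
python3 - <<'E'
from bench import ctrl
import cv2
o=ctrl.get_obs();print(o)
for n in("scene","side","wrist"):
    c=ctrl.camera(n);cv2.imwrite(f"pics/a_{n}.png",c["pixels"])
    print(n,{k:v for k,v in c.items() if k!="pixels"})
E
```

```text
pics
{'time_s': 0.0, 'q': array([ 8.98708336e-01,  1.81561235e-01,  1.60802389e+00,  1.89358392e-05,
        1.35379337e+00, -2.06300002e-01]), 'dq': array([ 2.47464245e-04,  4.69344106e-04, -1.25848157e-04, -7.37198770e-04,
        1.88663363e-05, -1.19977924e-03]), 'joint_efforts': array([-1.28523552e-03, -4.44865215e+01, -3.51332116e+01, -4.38487723e-04,
        9.20398714e-03,  1.65464809e-05]), 'eef_pos': array([0.25787144, 0.51330776, 0.23036512]), 'eef_rot': array([ 0.68774171,  0.1626289 ,  0.68829048, -0.16376628]), 'wrist_force': array([-1.05141352, -0.09790707,  0.09104541]), 'torque': array([0.02623762, 0.01014683, 0.00638875]), 'opening': 0.9989747205479114}
scene {'intrinsics': array([[489.21722825,   0.        , 314.93875209],
       [  0.        , 489.21722825, 204.2981031 ],
       [  0.        ,   0.        ,   1.        ]]), 'R': array([[-0.99984715,  0.01741283, -0.00157208],
       [ 0.01293792,  0.67641184, -0.73640996],
       [-0.01175961, -0.73631774, -0.67653374]]), 't': array([0.4903324 , 0.05251538, 1.62323983])}
side {'intrinsics': array([[375.96587466,  
[... 173 characters left out ...]
.01924584],
       [-0.14685604, -0.69351818, -0.70531258],
       [ 0.11949967,  0.69538196, -0.70863514]]), 't': array([-0.48611358,  0.22302276,  1.16509214])}
wrist {'intrinsics': array([[309.70691629,   0.        , 319.25941032],
       [  0.        , 309.70691629, 202.41385205],
       [  0.        ,   0.        ,   1.        ]]), 'tool_from_camera': array([[-8.25023000e-04, -2.64249353e-01,  9.64454042e-01,
        -1.43201473e-01],
       [ 9.99999561e-01, -6.47391235e-04,  6.78051928e-04,
        -5.77098787e-04],
       [ 4.45204309e-04,  9.64454177e-01,  2.64249771e-01,
        -6.70298722e-02],
       [ 0.00000000e+00,  0.00000000e+00,  0.00000000e+00,
         1.00000000e+00]])}
```

View pics/a_scene.png

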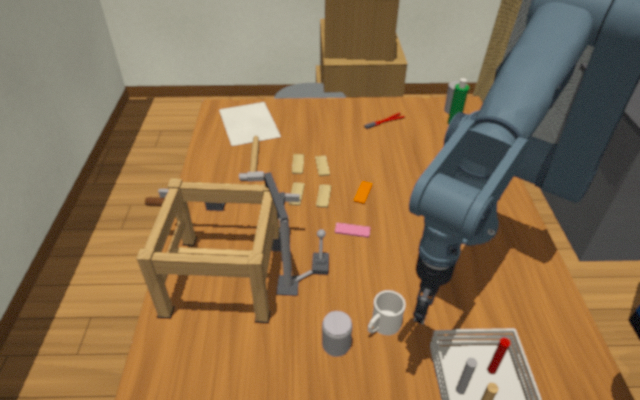

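View pics/a_side.png

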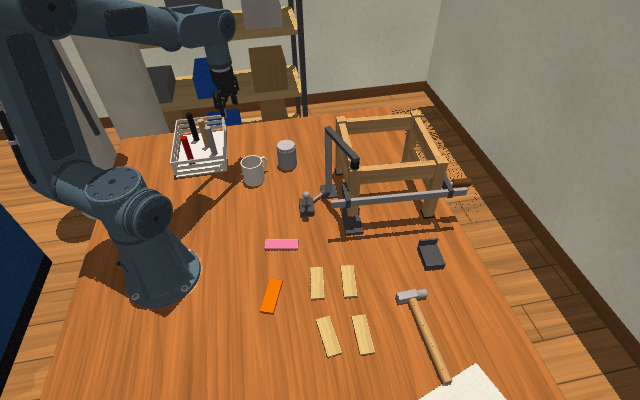

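View pics/a_wrist.png

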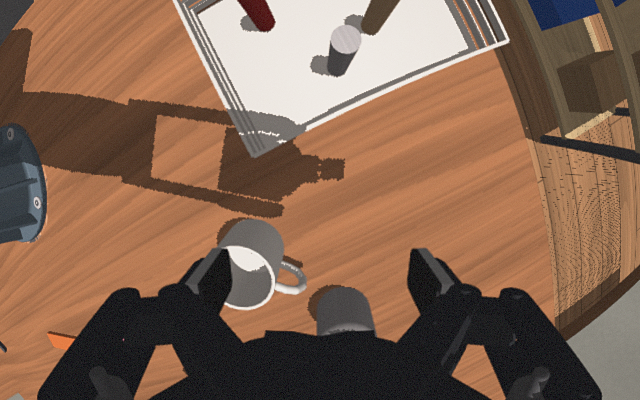

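View crops.

```bash
cat > h.py <<'E'
import numpy as np,cv2
from bench import ctrl
from scipy.spatial.transform import Rotation as Ro
def rq(q): return Ro.from_quat([q[1],q[2],q[3],q[0]])
def cam(n):
    o=ctrl.get_obs(); c=ctrl.camera(n); c["name"]=n
    if n=="wrist":
        T=np.eye(4);T[:3,:3]=rq(o["eef_rot"]).as_matrix();T[:3,3]=o["eef_pos"]
        M=T@c["tool_from_camera"]; c["Rw"]=M[:3,:3];c["C"]=M[:3,3]
    else:
        c["Rw"]=c["R"].T;c["C"]=-c["R"].T@c["t"]
    return c
def ray(c,u,v):
    K=c["intrinsics"];a=(u-K[0,2])/K[0,0];b=(v-K[1,2])/K[1,1]
    if c["name"]=="wrist":
        r=np.hypot(a,b);d=np.array([a/r*np.sin(r),b/r*np.sin(r),np.cos(r)]) if r>0 else np.array([0,0,1.])
    else: d=np.array([a,b,1.])
    d=c["Rw"]@d;return d/np.linalg.norm(d)
def onz(c,u,v,z):
    d=ray(c,u,v);return c["C"]+d*(z-c["C"][2])/d[2]
def proj(c,X):
    K=c["intrinsics"];p=c["Rw"].T@(np.asarray(X,float)-c["C"])
    if c["name"]=="wrist":
        s=np.hypot(p[0],p[1]);r=np.arctan2(s,p[2]);a,b=p[0]/s*r,p[1]/s*r
    else:a,b=p[0]/p[2],p[1]/p[2]
    return np.array([a*K[0,0]+K[0,2],b*K[1,1]+K[1,2]])
def tri(c1,p1,c2,p2):
    d1,d2=ray(c1,*p1),ray(c2,*p2)
    A=np.stack([d1,-d2],1);s=np.linalg.lstsq(A,c2["C"]-c1["C"],rcond=None)[0]
    a,b=c1["C"]+s[0]*d1,c2["C"]+s[1]*d2
    return (a+b)/2,np.linalg.norm(a-b)
def crop(c,x0,y0,x1,y1,name):
    im=c["pixels"][y0:y1,x0:x1];s=min(800/(x1-x0),600/(y1-y0));cv2.imwrite("pics/"+name+".png",cv2.resize(im,None,fx=s,fy=s,interpolation=cv2.INTER_CUBIC))
def packers(c,z=.01,roi=None):
    hsv=cv2.cvtColor(c["pixels"],cv2.COLOR_BGR2HSV)
    m=cv2.inRange(hsv,(17,60,140),(32,165,255))
    if roi: mm=np.zeros_like(m);mm[roi[1]:roi[3],roi[0]:roi[2]]=255;m&=mm
    out=[]
    for k in cv2.findContours(m,cv2.RETR_EXTERNAL,cv2.CHAIN_APPROX_NONE)[0]:
        if cv2.contourArea(k)<120: continue
        P=np.array([onz(c,*p[0],z)[:2] for p in k]).astype(np.float32)
        (cx,cy),(w,h),a=cv2.minAreaRect(P*1000)
        if w<h:w,h=h,w;a+=90
        out.append((round(cx,1),round(cy,1),round(w),round(h),round((a+90)%180-90,1)))
    return out
E
python3 - <<'E'
from h import *
s=cam("scene");d=cam("side")
print(packers(s,roi=(270,140,350,215)));print(packers(d,roi=(300,250,390,365)))
crop(d,290,90,480,280,"b_side");crop(s,130,150,350,330,"b_scene")
hsv=cv2.cvtColor(d["pixels"],cv2.COLOR_BGR2HSV);print(hsv[282,317],hsv[335,362],hsv[300,340])
E
```

```text
[(459.2, -123.5, 122, 46, 82.0), (552.3, -135.3, 123, 47, 83.6), (459.2, -294.2, 126, 47, -84.0), (549.9, -307.8, 123, 48, 87.8)]
[(457.0, -295.3, 111, 39, -83.8), (548.2, -307.1, 109, 39, 87.8), (457.4, -123.7, 109, 39, 82.2), (551.3, -136.3, 109, 39, 82.1)]
[ 20 119 231] [ 20 121 228] [ 13 179 184]
```

View pics/b_side.png

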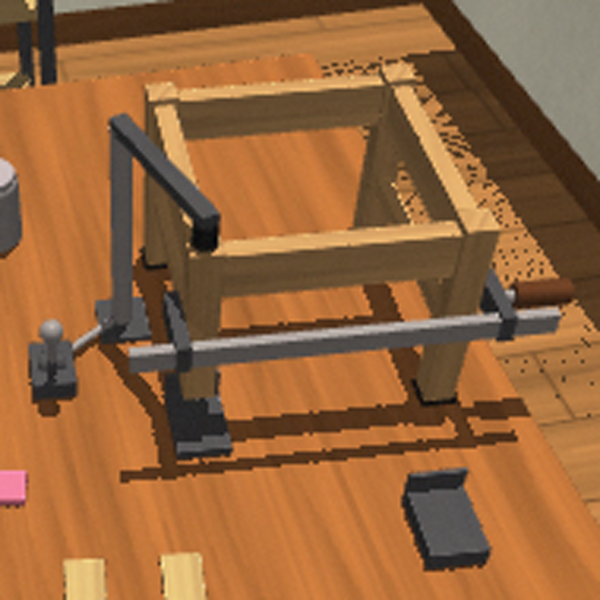

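View pics/b_scene.png

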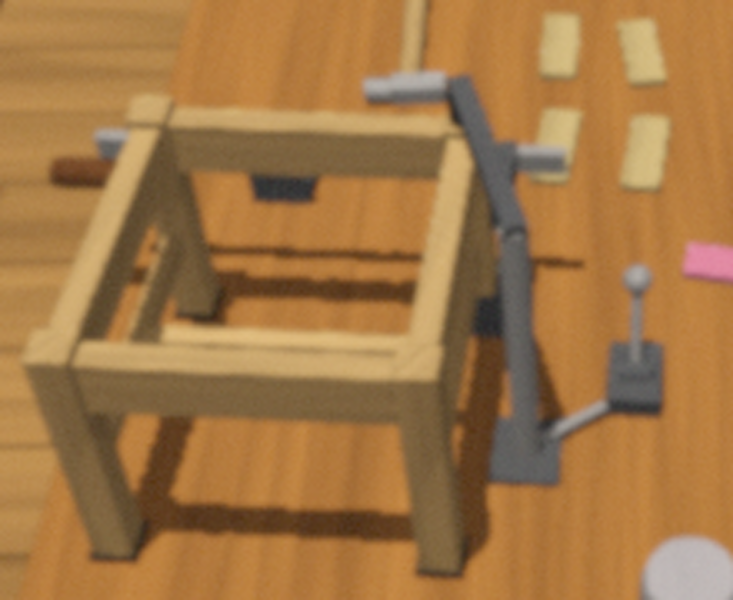

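Run:
```python
from h import *
s=cam("scene");d=cam("side")
crop(d,328,175,388,240,"c_side")
crop(d,295,180,335,225,"c_lev");crop(s,260,170,340,300,"c_scene")
o=ctrl.get_obs();print(rq(o["eef_rot"]).as_matrix())
```

```text
[[-2.42142175e-04  4.49100728e-01  8.93481101e-01]
 [-3.56784298e-04  8.93481031e-01 -4.49100790e-01]
 [-9.99999907e-01 -4.27526269e-04 -5.61173518e-05]]
```

View pics/c_side.png

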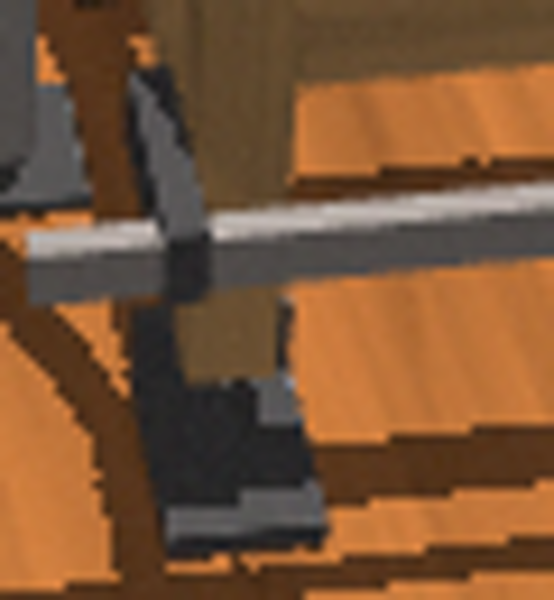

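View pics/c_lev.png

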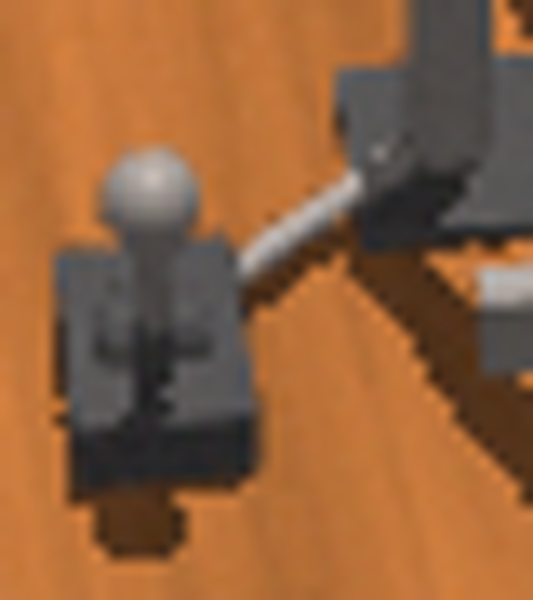

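View pics/c_scene.png

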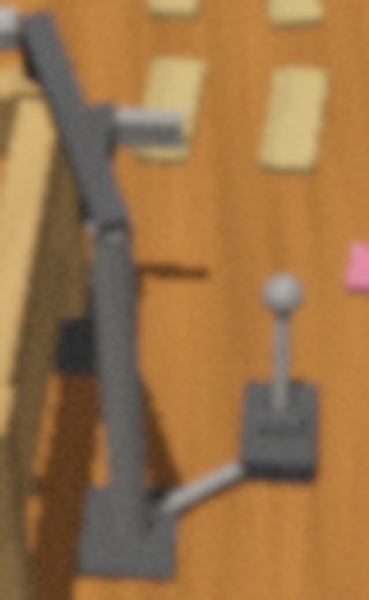

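Run:
```python
from h import *
d=cam("side");s=cam("scene")
f=lambda x,y:(328+x/9.233-.5,175+y/9.233-.5)
for n,(p,z) in dict(bl=((168,560),0),br=((325,545),0),tl=((165,512),.012),tr=((320,484),.012),tl22=((165,512),.022),lfl=((183,383),.045),lfr=((282,375),.045)).items():
    print(n,onz(d,*f(*p),z).round(4))
print("bar ends lower-left",onz(d,*f(28,305),.14),onz(d,*f(550,255),.14))
print("bar far right ", onz(d,290+562/3.158,90+335/3.158,.14), onz(d,290+130/3.158,90+372/3.158,.14))
g=lambda x,y:(260+x/4.615-.5,170+y/4.615-.5)
h=lambda x,y:(295+x/13.33-.5,180+y/13.33-.5)
print("ball",tri(s,g(283,294),d,h(152,192)))
h2=lambda x,y:(295+x/13.33,180+y/13.33)
```

```text
bl [ 0.5863  0.0437 -0.    ]
br [0.6441 0.0389 0.    ]
tl [0.5879 0.0564 0.012 ]
tr [0.6467 0.0579 0.012 ]
tl22 [0.5856 0.048  0.022 ]
lfl [0.6013 0.0878 0.045 ]
lfr [0.6375 0.0842 0.045 ]
bar ends lower-left [0.53535766 0.04776401 0.14      ] [0.71302161 0.03436122 0.14      ]
bar far right  [0.97009791 0.00747716 0.14      ] [0.53703868 0.04625169 0.14      ]
ball (array([0.47498923, 0.15658104, 0.1087641 ]), np.float64(0.0015829410764234934))
```

```bash
cat >> h.py <<'E'
YAW=84.9
LEG=np.array([.621,.102,0.])
def dirs(yaw):
    a=np.radians(yaw);return np.array([np.cos(a),np.sin(a),0]),np.array([-np.sin(a),np.cos(a),0])
def L(x,y,z):
    X,Y=dirs(YAW);return LEG+X*x/1e3+Y*y/1e3+np.array([0,0,z/1e3])
def inleg(p):
    X,Y=dirs(YAW);v=np.asarray(p)-LEG;return np.array([v@X*1e3,v@Y*1e3,p[2]*1e3])
def orient(yaw,lean):
    X,Y=dirs(yaw);Z=np.array([0,0,1.]);l=np.radians(lean)
    return np.stack([np.sin(l)*X-np.cos(l)*Z,Y,np.cos(l)*X+np.sin(l)*Z],1)
def move(p,R):
    o=ctrl.get_obs();R0=rq(o["eef_rot"]).as_matrix()
    rv=Ro.from_matrix(R0.T@R).as_rotvec();sh=R0.T@(np.asarray(p)-o["eef_pos"])*1e3
    return np.r_[rv.round(3),sh.round(1)]
def st():
    o=ctrl.get_obs();R=rq(o["eef_rot"]).as_matrix()
    print("t",round(o["time_s"],2),"p",o["eef_pos"].round(4),"leg",inleg(o["eef_pos"]).round(1),"q",o["q"].round(2),"F",o["wrist_force"].round(1),"op",round(o["opening"],3),
     "yaw",np.degrees(np.arctan2(R[1,2],R[0,2])).round(1),"lean",np.degrees(np.arcsin(R[2,2])).round(1),"ry",R[2,1].round(4))
E
python3 - <<'E'
from h import *
X,_=dirs(82.2);p=np.array([.457,-.124,.15])-.043*X
print(p,move(p,orient(82.2,30)))
E
```

```text
[ 0.45116423 -0.16660216  0.15      ] [-1.851e+00 -3.550e-01  4.960e-01  8.130e+01 -5.212e+02  4.780e+02]
```

servo_tool(targets=[[-0.15, -0.03, 0.04, 5, -43, 40, 1], [-0.31, -0.06, 0.08, 10, -87, 80, 1], [-0.46, -0.09, 0.12, 15, -130, 120, 1], [-0.62, -0.12, 0.165, 20, -174, 160, 1], [-0.77, -0.15, 0.21, 25, -217, 200, 1], [-0.93, -0.18, 0.25, 30, -260, 240, 1], [-1.08, -0.21, 0.29, 35, -304, 280, 1], [-1.23, -0.24, 0.33, 40, -347, 320, 1]])

```text
time_s: 1.45
eef_pos: [0.3629, 0.1548, 0.1997]
eef_rot: [0.753, -0.115, 0.592, 0.263]
wrist_force: [0.8, -0.3, -0.6]
opening: 0.999
```

Run:
```python
from h import *
st()
X,_=dirs(82.2);p=np.array([.457,-.124,.12])-.043*X
print(p,move(p,orient(82.2,30)))
```

```text
t 1.45 p [0.3629 0.1548 0.1997] leg [ 29.6 261.8 199.7] q [-0.15 -0.42  2.24  0.31  1.21 -2.36] F [ 0.8 -0.3 -0.6] op 0.999 yaw 30.3 lean 15.8 ry 0.1379
[ 0.45116423 -0.16660216  0.12      ] [-8.480e-01 -1.690e-01  2.190e-01  6.400e+00 -3.263e+02 -1.044e+02]
```

```bash
cat >> h.py <<'E'
def orient(yaw,lean):
    X,Y=dirs(yaw);Z=np.array([0,0,1.]);l=np.radians(lean)
    return np.stack([np.sin(l)*X-np.cos(l)*Z,-Y,-np.cos(l)*X-np.sin(l)*Z],1)
def st():
    o=ctrl.get_obs();R=rq(o["eef_rot"]).as_matrix()
    print("t",round(o["time_s"],2),"p",o["eef_pos"].round(4),"leg",inleg(o["eef_pos"]).round(1),"q",o["q"].round(2),"F",o["wrist_force"].round(1),"op",round(o["opening"],3),
     "yaw",np.degrees(np.arctan2(-R[1,2],-R[0,2])).round(1),"lean",np.degrees(np.arcsin(-R[2,2])).round(1),"ry",R[2,1].round(4))
E
python3 - <<'E'
from h import *
X,_=dirs(82.2);p=np.array([.457,-.124,.10])-.040*X
print(p,move(p,orient(82.2,35)))
R0=rq(ctrl.get_obs()["eef_rot"]).as_matrix()
m=move(p,orient(82.2,35))[:3]
for f in(.25,.5,.75,1):print((R0@Ro.from_rotvec(m*f).as_matrix()).round(2)[:, [0,2]].T)
E
```

```text
[ 0.45157138 -0.16362991  0.1       ] [ 2.266e+00  3.120e-01  3.050e-01  2.630e+01 -3.268e+02 -1.081e+02]
[[ 0.07  0.31 -0.95]
 [ 1.   -0.01  0.07]]
[[ 0.01  0.4  -0.92]
 [ 0.85 -0.49 -0.2 ]]
[[ 0.02  0.49 -0.87]
 [ 0.44 -0.79 -0.44]]
[[ 0.08  0.57 -0.82]
 [-0.11 -0.81 -0.57]]
```

servo_tool(targets=[[0.18, 0.025, 0.024, 2, -26, -9, 1], [0.36, 0.05, 0.049, 4, -52, -17, 1], [0.54, 0.075, 0.073, 6, -78, -26, 1], [0.72, 0.1, 0.098, 8, -104, -35, 1], [0.91, 0.125, 0.122, 10, -131, -43, 1], [1.09, 0.15, 0.147, 12, -157, -52, 1], [1.27, 0.175, 0.171, 15, -183, -61, 1], [1.45, 0.2, 0.195, 17, -209, -69, 1]])

```text
time_s: 2.45
eef_pos: [0.4201, -0.0498, 0.1356]
eef_rot: [0.555, 0.443, 0.69, -0.142]
wrist_force: [0.7, -0.3, -0.6]
opening: 0.999
```

Run:
```python
from h import *
st()
X,_=dirs(82.2);p=np.array([.457,-.124,.04])-.040*X
print(p,move(p,orient(82.2,35)))
```

```text
t 2.45 p [ 0.4201 -0.0498  0.1356] leg [-169.1  186.6  135.6] q [-0.69  0.1   2.    0.37  1.37 -1.52] F [ 0.7 -0.3 -0.6] op 0.999 yaw 133.0 lean 20.2 ry 0.2959
[ 0.45157138 -0.16362991  0.04      ] [ 8.100e-01  1.120e-01  1.090e-01  3.370e+01 -6.870e+01  1.312e+02]
```

servo_tool(targets=[[0.16, 0.022, 0.022, 7, -14, 26, 1], [0.32, 0.045, 0.044, 13, -27, 52, 1], [0.49, 0.067, 0.065, 20, -41, 79, 1], [0.65, 0.09, 0.087, 27, -55, 105, 1], [0.81, 0.112, 0.109, 33.7, -68.7, 131.2, 1], [0.81, 0.112, 0.109, 33.7, -68.7, 131.2, 1], [0.81, 0.112, 0.109, 33.7, -68.7, 131.2, 1], [0.81, 0.112, 0.109, 33.7, -68.7, 131.2, 1]])

```text
time_s: 3.45
eef_pos: [0.4518, -0.163, 0.0408]
eef_rot: [0.305, 0.668, 0.584, -0.347]
wrist_force: [0.5, 1.1, 0.1]
opening: 1.002
```

Run:
```python
from h import *
st()
w=cam("wrist");cv2.imwrite("pics/d_wrist.png",w["pixels"])
print(packers(w))
for P in [L(0,0,45),L(-60,30,12),L(-60,-30,12),L(-60,30,22),L(-60,-30,22),L(55,30,44),[.457,-.124,.01],[.551,-.136,.01]]: print(proj(w,P).round(0))
X,_=dirs(82.2);p=np.array([.457,-.124,.005])-.040*X
print(p,move(p,orient(82.2,35)))
```

```text
t 3.45 p [ 0.4518 -0.163   0.0408] leg [-279.   145.    40.8] q [-0.89  0.48  1.8   0.44  1.33 -0.97] F [0.5 1.1 0.1] op 1.002 yaw 82.4 lean 35.0 ry 0.0016
[(550.1, -262.6, 37, 17, -44.3), (553.6, -137.7, 110, 40, 82.2), (459.5, -125.2, 110, 40, 81.6)]
[444. -26.]
[426.  25.]
[478.  33.]
[429.  18.]
[481.  26.]
[405. -49.]
[320. 202.]
[457. 202.]
[ 0.45157138 -0.16362991  0.005     ] [ 3.0e-03  1.0e-03  0.0e+00  2.9e+01 -2.0e-01  2.1e+01]
```

View pics/d_wrist.png

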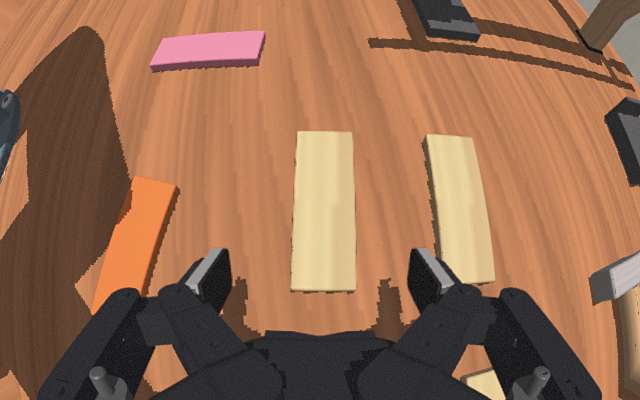

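Run:
```python
from h import *
w=cam("wrist");crop(w,390,0,510,60,"d2")
X,_=dirs(82.0);p=np.array([.4585,-.1245,.005])-.040*X
print(p,move(p,orient(82.0,35)))
```

```text
[ 0.45293308 -0.16411072  0.005     ] [5.00e-03 1.00e-03 2.00e-03 2.89e+01 1.20e+00 2.12e+01]
```

View pics/d2.png

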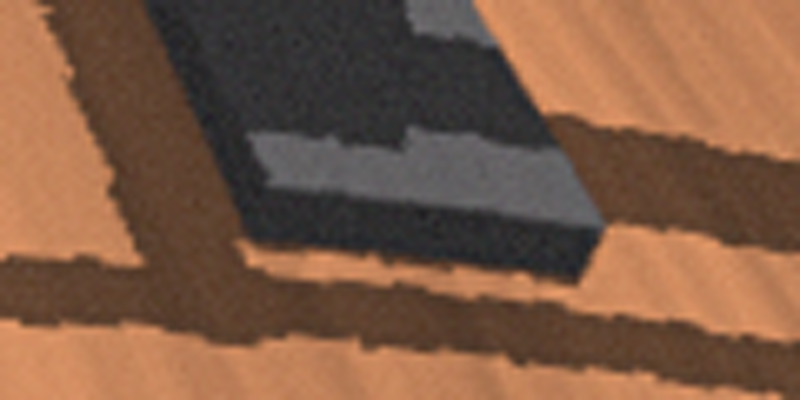

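servo_tool(targets=[[0.005, 0.001, 0.002, 10, 0.5, 7, 1], [0.005, 0.001, 0.002, 20, 1, 14, 1], [0.005, 0.001, 0.002, 28.9, 1.2, 21.2, 1], [0.005, 0.001, 0.002, 28.9, 1.2, 21.2, 1], [0.005, 0.001, 0.002, 28.9, 1.2, 21.2, -1], [0.005, 0.001, 0.002, 28.9, 1.2, 21.2, -1], [0.005, 0.001, 0.002, 28.9, 1.2, 21.2, -1], [0.005, 0.001, 0.002, 28.9, 1.2, 21.2, -1]])

```text
time_s: 4.55
eef_pos: [0.4534, -0.1648, 0.0057]
eef_rot: [0.304, 0.669, 0.582, -0.348]
wrist_force: [-0.6, -1.9, 4.3]
opening: 0.441
```

Run:
```python
from h import *
st()
w=cam("wrist");cv2.imwrite("pics/e_wrist.png",w["pixels"])
print(packers(w))
```

```text
t 4.55 p [ 0.4534 -0.1648  0.0057] leg [-280.6  143.2    5.7] q [-0.9   0.55  1.8   0.45  1.28 -1.  ] F [-0.6 -1.9  4.3] op 0.441 yaw 82.1 lean 35.0 ry 0.0014
[(553.6, -137.8, 109, 40, 82.1), (459.4, -125.1, 110, 39, 81.0)]
```

View pics/e_wrist.png

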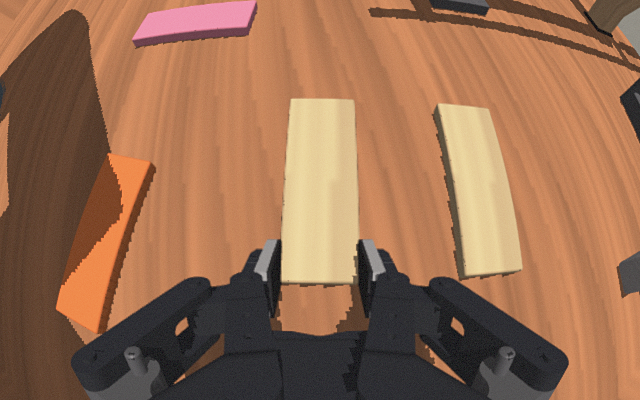

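Run:
```python
from h import *
o=ctrl.get_obs();R0=rq(o["eef_rot"]).as_matrix()
print(move(o["eef_pos"]+[0,0,.05],R0))
print(move(L(-180,0,50),orient(YAW,35)))
print(move(L(-180,0,20),orient(YAW,35)))
```

```text
[  0.    0.    0.  -41.    0.1 -28.7]
[-4.000e-02  1.000e-03 -3.000e-02  2.550e+01  1.380e+02 -1.136e+02]
[-4.00e-02  1.00e-03 -3.00e-02  5.01e+01  1.38e+02 -9.64e+01]
```

servo_tool(targets=[[0, 0, 0, -12, 0, -9, -1], [0, 0, 0, -41, 0, -29, -1], [-0.01, 0, -0.008, -22, 34, -50, -1], [-0.02, 0, -0.016, -6, 69, -71, -1], [-0.03, 0, -0.023, 10, 104, -92, -1], [-0.04, 0.001, -0.03, 25.5, 138, -113.6, -1], [-0.04, 0.001, -0.03, 25.5, 138, -113.6, -1], [-0.04, 0.001, -0.03, 25.5, 138, -113.6, -1]])

```text
time_s: 5.6
eef_pos: [0.6043, -0.077, 0.0502]
eef_rot: [0.311, 0.654, 0.599, -0.341]
wrist_force: [-0.0, -0.2, -0.1]
opening: 0.442
```

Run:
```python
from h import *
st()
w=cam("wrist");cv2.imwrite("pics/f_wrist.png",w["pixels"])
for P in [L(-60,30,12),L(-60,-30,12),L(-17,17,45),L(-17,-17,45),L(-61,100,140),L(55,30,44)]: print(proj(w,P).round(0))
print(packers(w,.055))
d=cam("side");cv2.imwrite("pics/f_side.png",d["pixels"][100:320,200:520])
```

```text
t 5.6 p [ 0.6043 -0.077   0.0502] leg [-179.8    0.7   50.2] q [-0.6   0.62  1.55  0.54  1.34 -0.73] F [-0.  -0.2 -0.1] op 0.442 yaw 84.9 lean 35.0 ry -0.0009
[282. 108.]
[359. 108.]
[299.  40.]
[343.  40.]
[130. -18.]
[288.  -5.]
[(608.2, -37.2, 110, 40, 83.9)]
```

View pics/f_wrist.png

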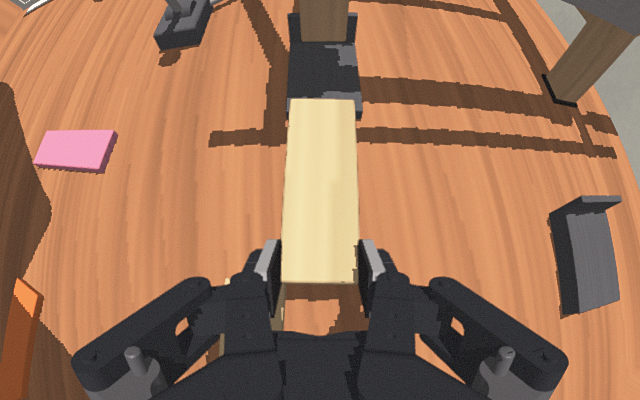

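View pics/f_side.png

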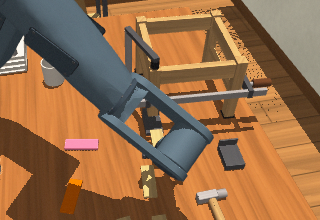

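Run:
```python
from h import *
w=cam("wrist");crop(w,270,0,380,130,"f2")
```

```text
(no output)
```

View pics/f2.png

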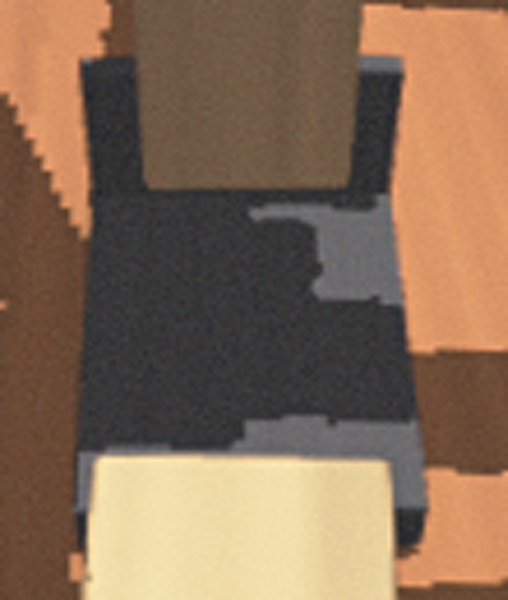

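Run:
```python
from h import *
w=cam("wrist")
f=lambda x,y:(270+x/4.615-.5,y/4.615-.5)
for p,z in [((78,510),.012),((427,508),.012),((92,195),.012),((390,195),.012),((140,189),.045),((352,189),.045),((80,60),.044),((402,58),.044),((93,458),.055),((389,460),.055)]:
    P=onz(w,*f(*p),z);print(P.round(4),inleg(P).round(1))
```

```text
[0.5893 0.0419 0.012 ] [-62.7  26.3  12. ]
[0.6477 0.0372 0.012 ] [-62.2 -32.4  12. ]
[0.5946 0.1236 0.012 ] [19.2 28.2 12. ]
[0.6541 0.1184 0.012 ] [ 19.2 -31.5  12. ]
[0.6038 0.0852 0.045 ] [-18.3  15.6  45. ]
[0.639  0.0821 0.045 ] [-18.2 -19.7  45. ]
[0.5947 0.1273 0.044 ] [22.9 28.4 44. ]
[0.6545 0.1228 0.044 ] [ 23.7 -31.5  44. ]
[0.5943 0.0179 0.055 ] [-86.2  19.1  55. ]
[0.6337 0.014  0.055 ] [-86.5 -20.4  55. ]
```

```bash
sed -i 's/^YAW=.*/YAW=85.5/; s/^LEG=.*/LEG=np.array([.6222,.1019,0.])/' h.py
python3 - <<'E'
from h import *
st();R=orient(86,35)
for P in [(-178,0,20),(-130,0,20),(-76,0,20),(-75,0,18.2)]: print(move(L(*P),R))
E
```

```text
t 5.8 p [ 0.6043 -0.078   0.0502] leg [-180.8    3.7   50.2] q [-0.6   0.62  1.55  0.54  1.34 -0.73] F [-0.8 -0.6 -0.1] op 0.44 yaw 84.8 lean 35.0 ry -0.0006
[-1.80e-02 -0.00e+00 -1.20e-02  2.63e+01  3.70e+00  1.50e+01]
[-1.80e-02 -0.00e+00 -1.20e-02  5.38e+01  3.10e+00 -2.43e+01]
[-1.80e-02 -0.00e+00 -1.20e-02  8.48e+01  2.40e+00 -6.85e+01]
[-1.80e-02 -0.00e+00 -1.20e-02  8.69e+01  2.40e+00 -6.83e+01]
```

servo_tool(targets=[[-0.009, 0, -0.006, 14, 2, 8, -1], [-0.018, 0, -0.012, 26, 3.7, 15, -1], [-0.018, 0, -0.012, 40, 3.4, -5, -1], [-0.018, 0, -0.012, 54, 3.1, -24, -1], [-0.018, 0, -0.012, 67, 2.8, -43, -1], [-0.018, 0, -0.012, 79, 2.5, -60, -1], [-0.018, 0, -0.012, 85, 2.4, -68.5, -1], [-0.018, 0, -0.012, 85, 2.4, -68.5, -1]])

```text
time_s: 6.8
eef_pos: [0.6164, 0.0248, 0.0199]
eef_rot: [0.317, 0.648, 0.605, -0.338]
wrist_force: [-2.4, -6.6, -0.0]
opening: 0.438
```

Run:
```python
from h import *
st();R=orient(86,35)
for P in [(-75,0,18),(-81,0,30),(-160,0,70)]: print(move(L(*P),R))
w=cam("wrist");cv2.imwrite("pics/g_wrist.png",w["pixels"]);print(packers(w,.027))
d=cam("side");crop(d,280,100,480,280,"g_side")
```

```text
t 6.8 p [0.6164 0.0248 0.0199] leg [-77.3  -0.3  19.9] q [-0.44  0.63  1.6   0.6   1.22 -0.68] F [-2.4 -6.6 -0. ] op 0.438 yaw 86.2 lean 34.7 ry 0.0014
[ 0.003  0.004  0.     2.9   -0.3   -0.8  ]
[ 3.00e-03  4.00e-03  0.00e+00 -1.04e+01 -3.00e-01 -2.70e+00]
[ 3.00e-03  4.00e-03  0.00e+00 -8.83e+01 -1.10e+00  3.94e+01]
[(618.3, 52.4, 86, 39, 85.0)]
```

View pics/g_wrist.png

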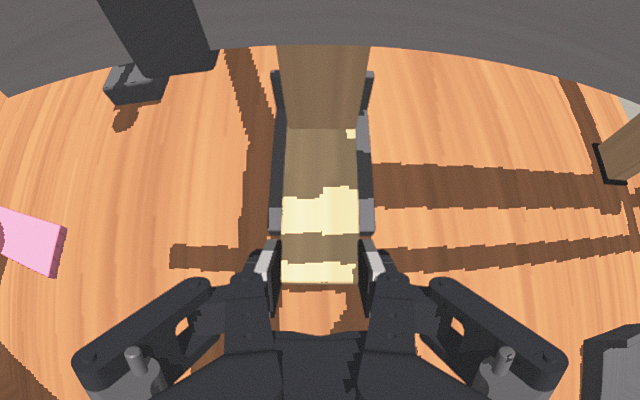

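View pics/g_side.png

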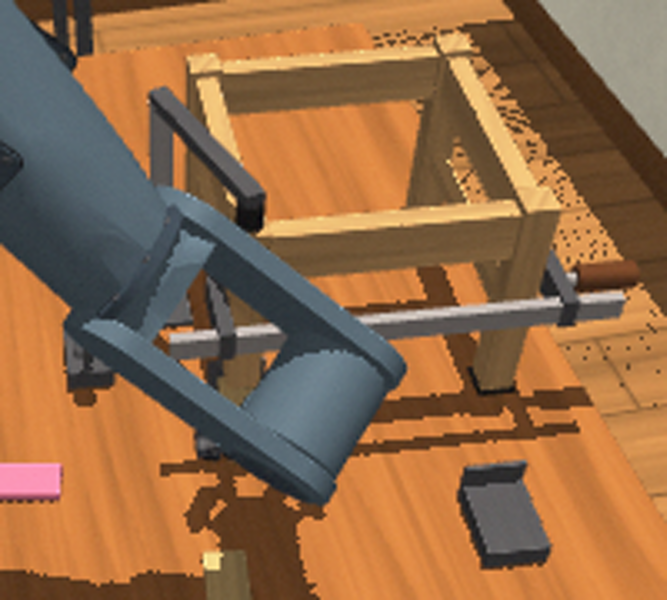

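servo_tool(targets=[[0, 0, 0, 1.5, 0, 1.1, -1], [0, 0, 0, 1.5, 0, 1.1, 1], [0, 0, 0, 1.5, 0, 1.1, 1], [0, 0, 0, 1.5, 0, 1.1, 1], [0, 0, 0, 1.5, 0, 1.1, 1], [0, 0, 0, -15, 0, 1, 1], [0, 0, 0, -40, 0, 1, 1], [0, 0, 0, -70, 0, 1, 1]])

```text
time_s: 7.9
eef_pos: [0.6134, -0.0167, 0.078]
eef_rot: [0.316, 0.648, 0.605, -0.338]
wrist_force: [-0.5, -0.8, 0.2]
opening: 0.999
```

Run:
```python
from h import *
st()
w=cam("wrist");cv2.imwrite("pics/i_wrist.png",w["pixels"]);print(packers(w,.022))
d=cam("side");print(packers(d,roi=(300,250,390,365)))
X,_=dirs(82.0);p=np.array([.552,-.137,.05])-.040*X
print(p,move(p,orient(82.0,35)))
```

```text
t 7.9 p [ 0.6134 -0.0167  0.078 ] leg [-118.9   -0.5   78. ] q [-0.51  0.56  1.58  0.56  1.34 -0.66] F [-0.5 -0.8  0.2] op 0.999 yaw 86.1 lean 34.8 ry 0.0008
[(618.9, 53.6, 89, 40, 85.5)]
[(547.1, -333.9, 61, 39, 87.6), (457.6, -305.1, 92, 39, -84.6)]
[ 0.54643308 -0.17661072  0.05      ] [ 6.100e-02  6.000e-03  3.300e-02 -6.740e+01 -5.850e+01  1.504e+02]
```

View pics/i_wrist.png

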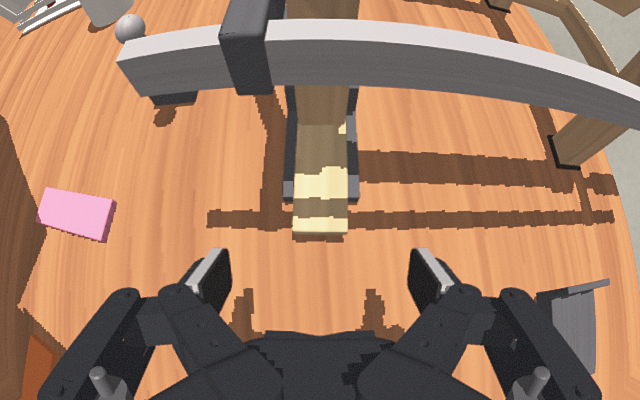

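Run:
```python
from h import *
X,_=dirs(82.0)
for z in (.05,.0052):
  p=np.array([.5525,-.137,z])-.040*X
  print(p,move(p,orient(82.0,35)))
```

```text
[ 0.54693308 -0.17661072  0.05      ] [ 6.100e-02  6.000e-03  3.300e-02 -6.740e+01 -5.800e+01  1.503e+02]
[ 0.54693308 -0.17661072  0.0052    ] [ 6.100e-02  6.000e-03  3.300e-02 -3.050e+01 -5.830e+01  1.758e+02]
```

servo_tool(targets=[[0.015, 0.001, 0.008, -17, -15, 38, 1], [0.03, 0.003, 0.016, -34, -29, 75, 1], [0.046, 0.005, 0.025, -51, -44, 113, 1], [0.061, 0.006, 0.033, -67.4, -58, 150.3, 1], [0.061, 0.006, 0.033, -60, -58, 156, 1], [0.061, 0.006, 0.033, -45, -58.2, 166, 1], [0.061, 0.006, 0.033, -30.5, -58.3, 175.8, 1], [0.061, 0.006, 0.033, -30.5, -58.3, 175.8, 1]])

```text
time_s: 9.0
eef_pos: [0.546, -0.1742, 0.0031]
eef_rot: [0.301, 0.669, 0.584, -0.348]
wrist_force: [0.4, 0.4, -0.4]
opening: 0.999
```

Run:
```python
from h import *
st()
w=cam("wrist");cv2.imwrite("pics/j_wrist.png",w["pixels"]);print(packers(w,.01))
```

```text
t 9.0 p [ 0.546  -0.1742  0.0031] leg [-281.2   54.3    3.1] q [-0.79  0.68  1.57  0.49  1.33 -0.88] F [ 0.4  0.4 -0.4] op 0.999 yaw 81.9 lean 35.2 ry -0.0039
[(553.9, -137.7, 110, 39, 82.0)]
```

View pics/j_wrist.png

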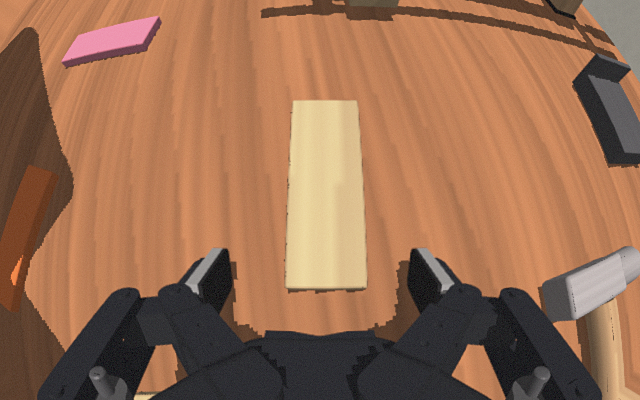

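Run:
```python
from h import *
st();w=cam("wrist");X,_=dirs(82.0)
print(onz(w,545,285,.02),onz(w,565,318,.0))
p=np.array([.5525,-.137,.0055])-.040*X
print(p,move(p,orient(82.0,35)))
```

```text
t 9.05 p [ 0.5466 -0.1749  0.0041] leg [-281.9   53.7    4.1] q [-0.79  0.68  1.57  0.49  1.33 -0.88] F [ 0.5 -0.3  0. ] op 1.001 yaw 82.0 lean 35.1 ry -0.0024
[ 0.66361659 -0.21637237  0.02      ] [ 0.6937825  -0.24403713  0.        ]
[ 0.54693308 -0.17661072  0.0055    ] [ 0.0e+00 -1.0e-03  2.0e-03 -1.1e+00  0.0e+00  5.0e-01]
```

servo_tool(targets=[[0, -0.001, 0.002, -1.1, 0, 0.5, 1], [0, -0.001, 0.002, -1.1, 0, 0.5, -1], [0, -0.001, 0.002, -1.1, 0, 0.5, -1], [0, -0.001, 0.002, -1.1, 0, 0.5, -1], [0, -0.001, 0.002, -1.1, 0, 0.5, -1], [0, -0.001, 0.002, -1.1, 0, 0.5, -1], [0, -0.001, 0.002, -1.1, 0, 0.5, -1], [0, -0.001, 0.002, -1.1, 0, 0.5, -1]])

```text
time_s: 10.1
eef_pos: [0.5473, -0.1773, 0.0062]
eef_rot: [0.304, 0.67, 0.581, -0.348]
wrist_force: [-0.9, -2.5, 5.9]
opening: 0.438
```

Run:
```python
from h import *
st()
o=ctrl.get_obs();R0=rq(o["eef_rot"]).as_matrix()
print(move(o["eef_pos"]+[0,0,.06],R0))
print(move(L(-182,0,60),orient(86,35)))
```

```text
t 10.1 p [ 0.5473 -0.1773  0.0062] leg [-284.2   52.7    6.2] q [-0.79  0.67  1.57  0.49  1.33 -0.88] F [-0.9 -2.5  5.9] op 0.438 yaw 82.1 lean 35.0 ry 0.0017
[  0.    0.    0.  -49.2   0.1 -34.4]
[-5.60e-02  1.00e-03 -4.20e-02  1.62e+01  4.64e+01 -1.17e+02]
```

servo_tool(targets=[[0, 0, 0, -15, 0, -10, -1], [0, 0, 0, -49, 0, -34, -1], [-0.014, 0, -0.01, -33, 12, -55, -1], [-0.028, 0, -0.02, -16, 23, -76, -1], [-0.042, 0, -0.03, 0, 35, -97, -1], [-0.056, 0.001, -0.042, 16.2, 46.4, -117, -1], [-0.056, 0.001, -0.042, 16.2, 46.4, -117, -1], [-0.056, 0.001, -0.042, 16.2, 46.4, -117, -1]])

```text
time_s: 11.1
eef_pos: [0.6076, -0.0798, 0.0604]
eef_rot: [0.315, 0.649, 0.605, -0.338]
wrist_force: [-0.1, -0.5, -1.0]
opening: 0.44
```

Run:
```python
from h import *
st()
w=cam("wrist");cv2.imwrite("pics/k_wrist.png",w["pixels"]);print(packers(w,.065))
R=orient(86,35)
for P in [(-182,0,31.5),(-130,0,31.5),(-79,0,31.5)]: print(move(L(*P),R))
```

```text
t 11.1 p [ 0.6076 -0.0798  0.0604] leg [-182.3    0.3   60.4] q [-0.6   0.61  1.53  0.53  1.37 -0.73] F [-0.1 -0.5 -1. ] op 0.44 yaw 86.0 lean 35.0 ry -0.0006
[(611.4, -35.5, 118, 39, 85.0)]
[-1.00e-03  0.00e+00  0.00e+00  2.40e+01  3.00e-01  1.59e+01]
[-1.00e-03  0.00e+00  0.00e+00  5.38e+01  7.00e-01 -2.67e+01]
[-1.00e-03  0.00e+00  0.00e+00  8.30e+01  1.10e+00 -6.84e+01]
```

View pics/k_wrist.png

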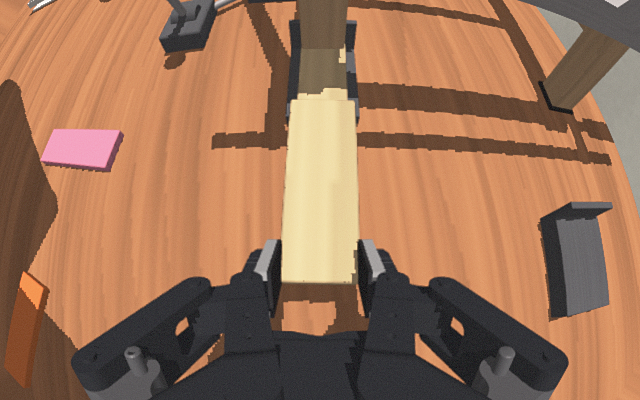

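servo_tool(targets=[[0, 0, 0, 13, 0, 8, -1], [0, 0, 0, 24, 0.3, 16, -1], [0, 0, 0, 39, 0.5, -5, -1], [0, 0, 0, 54, 0.7, -27, -1], [0, 0, 0, 68, 0.9, -47, -1], [0, 0, 0, 78, 1, -61, -1], [0, 0, 0, 83, 1.1, -68.4, -1], [0, 0, 0, 83, 1.1, -68.4, -1]])

```text
time_s: 12.15
eef_pos: [0.6162, 0.0234, 0.0317]
eef_rot: [0.315, 0.649, 0.605, -0.338]
wrist_force: [-0.1, -0.5, -0.3]
opening: 0.442
```

Run:
```python
from h import *
st();w=cam("wrist");cv2.imwrite("pics/l_wrist.png",w["pixels"]);print(packers(w,.037))
R=orient(86,35)
for P in [(-77.5,0,31.5),(-77.5,0,28.5)]: print(move(L(*P),R))
```

```text
t 12.15 p [0.6162 0.0234 0.0317] leg [-78.8  -0.2  31.7] q [-0.45  0.62  1.6   0.6   1.24 -0.67] F [-0.1 -0.5 -0.3] op 0.442 yaw 86.0 lean 35.0 ry 0.0
[(618.3, 50.1, 84, 39, 84.1)]
[-1.0e-03  0.0e+00 -0.0e+00  1.1e+00 -2.0e-01 -1.2e+00]
[-1.0e-03  0.0e+00 -0.0e+00  3.6e+00 -2.0e-01  5.0e-01]
```

View pics/l_wrist.png

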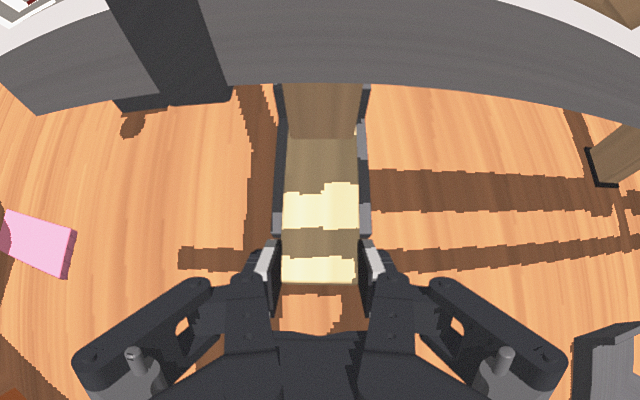

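servo_tool(targets=[[0, 0, 0, 1.5, 0, -2.2, -1], [0, 0, 0, 4, 0, -0.6, -1], [0, 0, 0, 4, 0, -0.6, 1], [0, 0, 0, 4, 0, -0.6, 1], [0, 0, 0, 4, 0, -0.6, 1], [0, 0, 0, -12, 0, -0.6, 1], [0, 0, 0, -40, 0, -0.6, 1], [0, 0, 0, -75, 0, -0.6, 1]])

```text
time_s: 13.2
eef_pos: [0.6129, -0.02, 0.0947]
eef_rot: [0.315, 0.649, 0.605, -0.338]
wrist_force: [-0.4, -0.9, -0.5]
opening: 1.002
```

Run:
```python
from h import *
st();w=cam("wrist");cv2.imwrite("pics/m_wrist.png",w["pixels"]);print(packers(w,.032))
X,_=dirs(96.0)
for z in (.08,.0056):
  p=np.array([.458,-.2945,z])-.040*X
  print(p,move(p,orient(96.0,35)))
X,_=dirs(87.8)
for z in (.08,.0056):
  p=np.array([.5495,-.3075,z])-.040*X
  print(p,move(p,orient(87.8,35)))
```

```text
t 13.2 p [ 0.6129 -0.02    0.0947] leg [-122.2   -0.3   94.7] q [-0.51  0.53  1.57  0.56  1.37 -0.65] F [-0.4 -0.9 -0.5] op 1.002 yaw 86.0 lean 35.0 ry -0.0006
[(618.5, 50.5, 82, 40, 85.1)]
[ 0.46218114 -0.33428088  0.08      ] [-1.410e-01  4.000e-03 -1.060e-01 -1.681e+02 -1.308e+02  2.738e+02]
[ 0.46218114 -0.33428088  0.0056    ] [-1.410e-01  4.000e-03 -1.060e-01 -1.071e+02 -1.313e+02  3.163e+02]
[ 0.54796449 -0.34747052  0.08      ] [-2.400e-02  4.000e-03 -2.400e-02 -1.717e+02 -4.430e+01  2.799e+02]
[ 0.54796449 -0.34747052  0.0056    ] [-2.400e-02  4.000e-03 -2.400e-02 -1.106e+02 -4.480e+01  3.223e+02]
```

View pics/m_wrist.png

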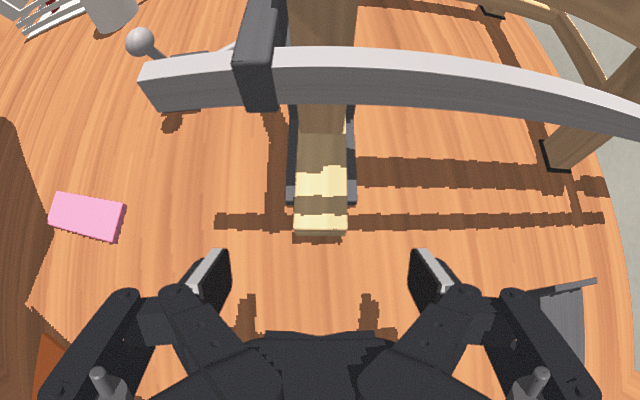

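servo_tool(targets=[[-0.004, 0, -0.004, -28, -7, 46, 1], [-0.008, 0.001, -0.008, -57, -15, 93, 1], [-0.012, 0.002, -0.012, -86, -22, 140, 1], [-0.016, 0.003, -0.016, -114, -30, 187, 1], [-0.02, 0.004, -0.02, -143, -37, 233, 1], [-0.024, 0.004, -0.024, -171.7, -44.3, 279.9, 1], [-0.024, 0.004, -0.024, -171.7, -44.3, 279.9, 1], [-0.024, 0.004, -0.024, -160, -44.3, 288, 1]])

```text
time_s: 14.25
eef_pos: [0.5486, -0.3483, 0.0668]
eef_rot: [0.321, 0.64, 0.614, -0.333]
wrist_force: [-0.2, 1.4, -0.3]
opening: 0.996
```

Run:
```python
from h import *
st();w=cam("wrist");cv2.imwrite("pics/n_wrist.png",w["pixels"]);print(packers(w,.01))
X,_=dirs(87.8)
for z in (.0058,):
  p=np.array([.5495,-.3075,z])-.040*X
  print(p,move(p,orient(87.8,35)))
```

```text
t 14.25 p [ 0.5486 -0.3483  0.0668] leg [-454.6   38.    66.8] q [-0.93  0.8   1.19  0.37  1.64 -0.96] F [-0.2  1.4 -0.3] op 0.996 yaw 87.8 lean 34.9 ry 0.0023
[(728.5, -334.9, 138, 11, -88.8), (550.7, -308.7, 109, 39, 87.8), (459.7, -295.2, 109, 40, -84.1)]
[ 0.54796449 -0.34747052  0.0058    ] [-0.00e+00 -2.00e-03  1.00e-03  4.66e+01  4.00e-01  3.43e+01]
```

View pics/n_wrist.png

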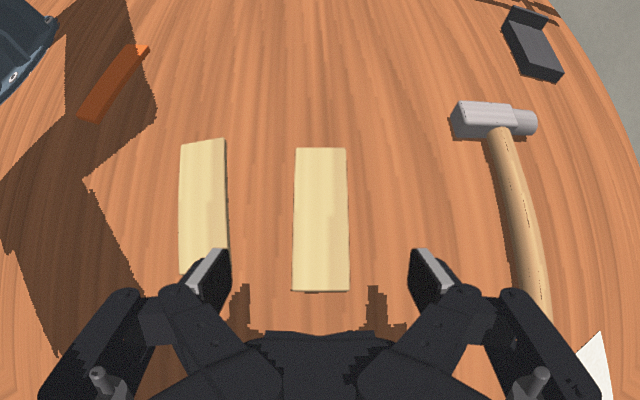

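servo_tool(targets=[[0, 0, 0, 15, 0.1, 11, 0.6], [0, -0.001, 0.001, 30, 0.2, 22, 0.6], [0, -0.002, 0.001, 46.6, 0.4, 34.3, 0.6], [0, -0.002, 0.001, 46.6, 0.4, 34.3, 0.6], [0, -0.002, 0.001, 46.6, 0.4, 34.3, -1], [0, -0.002, 0.001, 46.6, 0.4, 34.3, -1], [0, -0.002, 0.001, 46.6, 0.4, 34.3, -1], [0, -0.002, 0.001, 46.6, 0.4, 34.3, -1]])

```text
time_s: 15.3
eef_pos: [0.5485, -0.3484, 0.007]
eef_rot: [0.321, 0.639, 0.614, -0.333]
wrist_force: [0.0, -3.2, 5.5]
opening: 0.432
```

Run:
```python
from h import *
st();w=cam("wrist");cv2.imwrite("pics/o_wrist.png",w["pixels"]);print(packers(w,.01))
o=ctrl.get_obs();R0=rq(o["eef_rot"]).as_matrix()
print(move(o["eef_pos"]+[0,0,.06],R0))
print(move(L(-182,0,68),orient(86,35)))
```

```text
t 15.3 p [ 0.5485 -0.3484  0.007 ] leg [-454.7   38.2    7. ] q [-0.93  0.88  1.19  0.37  1.57 -0.99] F [ 0.  -3.2  5.5] op 0.432 yaw 87.8 lean 34.9 ry 0.0014
[(550.3, -308.5, 110, 39, 86.9), (459.6, -295.3, 110, 40, -84.2)]
[  0.    0.    0.  -49.2   0.1 -34.3]
[ 2.600e-02  2.000e-03  1.600e-02  1.050e+02  4.900e+01 -2.571e+02]
```

View pics/o_wrist.png

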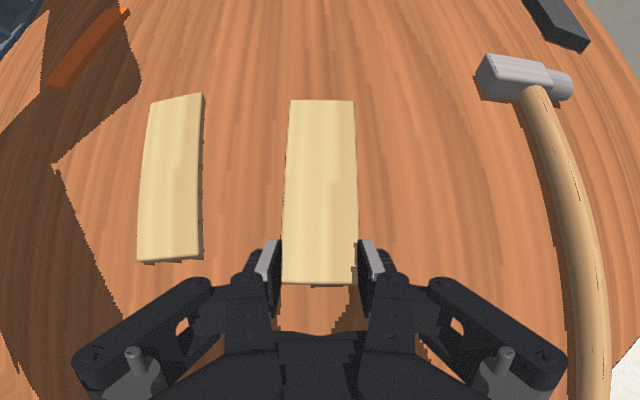

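servo_tool(targets=[[0, 0, 0, -15, 0, -10, -1], [0, 0, 0, -49, 0, -34, -1], [0.005, 0, 0.003, -20, 10, -80, -1], [0.01, 0, 0.006, 12, 19, -125, -1], [0.015, 0.001, 0.01, 43, 29, -170, -1], [0.02, 0.002, 0.013, 74, 39, -214, -1], [0.026, 0.002, 0.016, 105, 49, -257, -1], [0.026, 0.002, 0.016, 105, 49, -257, -1]])

```text
time_s: 16.35
eef_pos: [0.6075, -0.075, 0.0687]
eef_rot: [0.315, 0.647, 0.607, -0.337]
wrist_force: [-0.5, 0.0, 0.9]
opening: 0.435
```

Run:
```python
from h import *
st();w=cam("wrist");cv2.imwrite("pics/p_wrist.png",w["pixels"]);crop(w,270,0,380,130,"p2")
R=orient(86,35)
for P in [(-182,0,40.6),(-130,0,40.6),(-110,0,40.6)]: print(move(L(*P),R))
```

```text
t 16.35 p [ 0.6075 -0.075   0.0687] leg [-177.5    0.8   68.7] q [-0.59  0.6   1.53  0.53  1.38 -0.73] F [-0.5  0.   0.9] op 0.435 yaw 86.3 lean 35.1 ry -0.0013
[ 3.00e-03 -0.00e+00  3.00e-03  2.18e+01  3.00e-01  1.77e+01]
[ 3.00e-03 -0.00e+00  3.00e-03  5.16e+01  1.00e+00 -2.49e+01]
[ 3.00e-03 -0.00e+00  3.00e-03  6.31e+01  1.20e+00 -4.12e+01]
```

View pics/p_wrist.png

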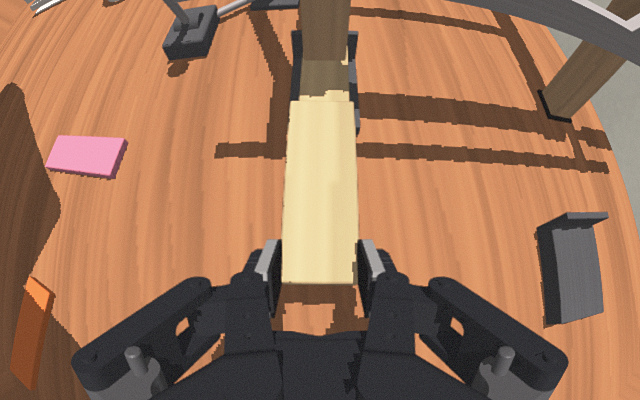

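View pics/p2.png

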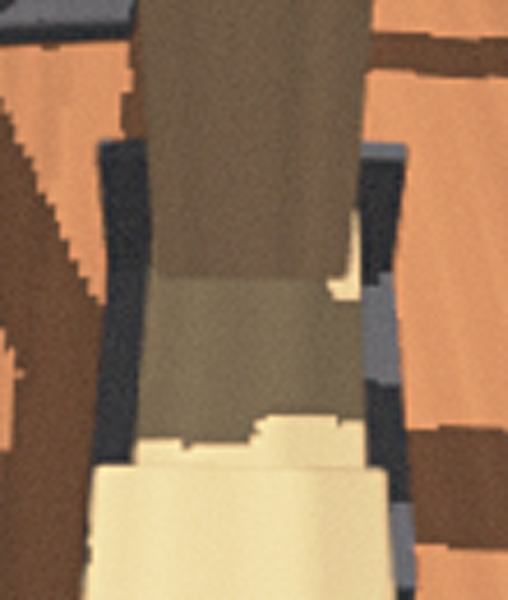

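servo_tool(targets=[[0.001, 0, 0.001, 11, 0, 9, -1], [0.003, 0, 0.003, 21.8, 0.3, 17.7, -1], [0.003, 0, 0.003, 34, 0.5, 0, -1], [0.003, 0, 0.003, 46, 0.8, -17, -1], [0.003, 0, 0.003, 58, 1.1, -34, -1], [0.003, 0, 0.003, 58.5, 1.1, -34.6, -1], [0.003, 0, 0.003, 58.5, 1.1, -34.6, -1], [0.003, 0, 0.003, 58.5, 1.1, -34.6, -1]])

```text
time_s: 17.4
eef_pos: [0.6132, -0.0165, 0.0408]
eef_rot: [0.315, 0.649, 0.604, -0.338]
wrist_force: [0.2, 0.1, -0.2]
opening: 0.435
```

Run:
```python
from h import *
st();w=cam("wrist");crop(w,250,40,390,160,"q_wrist")
d=cam("side");crop(d,310,170,390,260,"q_side")
R=orient(86,35)
for P in [(-105,0,40.5),(-76,0,40.5)]: print(move(L(*P),R))
```

```text
t 17.4 p [ 0.6132 -0.0165  0.0408] leg [-118.7   -0.3   40.8] q [-0.51  0.61  1.58  0.57  1.29 -0.7 ] F [ 0.2  0.1 -0.2] op 0.435 yaw 86.0 lean 35.0 ry 0.0008
[-1.00e-03  0.00e+00 -1.00e-03  8.00e+00 -1.00e-01 -1.12e+01]
[-1.00e-03  0.00e+00 -1.00e-03  2.47e+01  1.00e-01 -3.49e+01]
```

View pics/q_wrist.png

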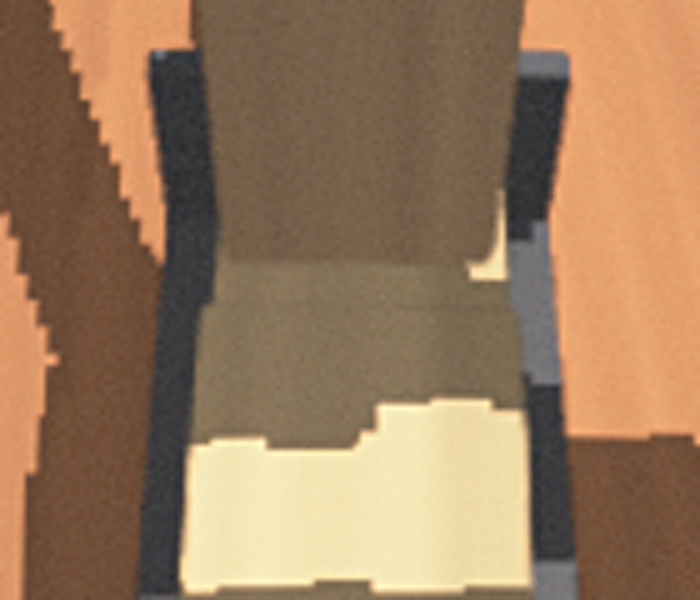

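View pics/q_side.png

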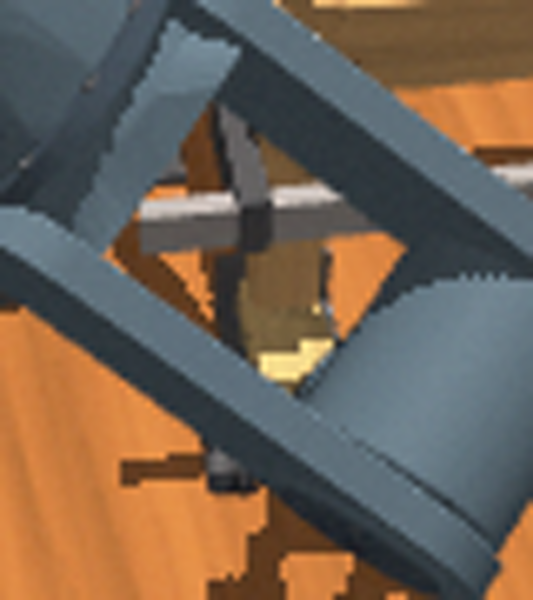

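servo_tool(targets=[[0, 0, 0, 2.2, 0, -2.8, -1], [0, 0, 0, 4.2, 0, -5.6, -1], [0, 0, 0, 6.2, 0, -8.5, -1], [0, 0, 0, 8.1, 0, -11.3, -1], [0, 0, 0, 10, 0, -14, -1], [0, 0, 0, 12, 0, -16.8, -1], [0, 0, 0, 14, 0, -19.6, -1], [0, 0, 0, 14, 0, -19.6, -1]])

```text
time_s: 18.5
eef_pos: [0.6147, 0.0079, 0.0404]
eef_rot: [0.315, 0.649, 0.605, -0.338]
wrist_force: [-1.4, -0.4, -1.0]
opening: 0.44
```

Run:
```python
from h import *
st();w=cam("wrist");crop(w,250,40,390,160,"r_wrist")
R=orient(86,35)
for P in [(-74,0,40.5),(-76,0,40.5),(-76,0,39.2)]: print(move(L(*P),R))
```

```text
t 18.5 p [0.6147 0.0079 0.0404] leg [-94.3   0.1  40.4] q [-0.47  0.61  1.59  0.59  1.26 -0.68] F [-1.4 -0.4 -1. ] op 0.44 yaw 86.0 lean 35.0 ry 0.0005
[-0.00e+00  0.00e+00 -1.00e-03  1.17e+01  2.00e-01 -1.69e+01]
[-0.00e+00  0.00e+00 -1.00e-03  1.06e+01  1.00e-01 -1.52e+01]
[-0.00e+00  0.00e+00 -1.00e-03  1.16e+01  1.00e-01 -1.45e+01]
```

View pics/r_wrist.png

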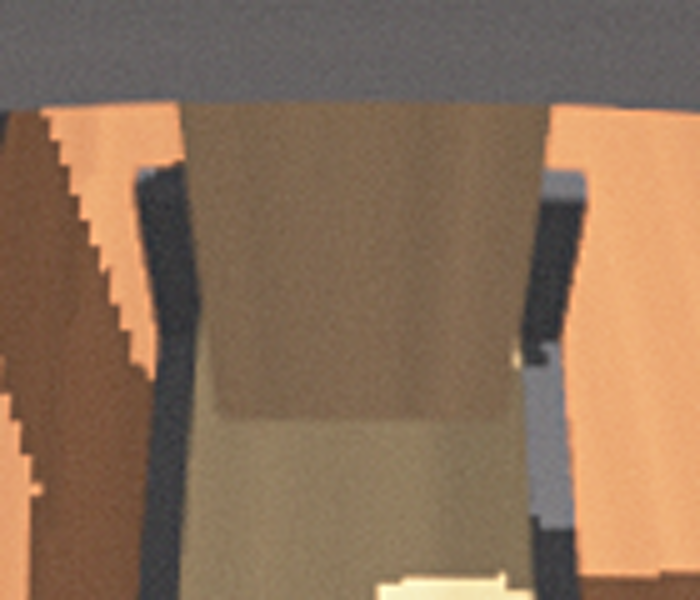

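servo_tool(targets=[[0, 0, 0, 2, 0, -3, -1], [0, 0, 0, 4, 0, -6, -1], [0, 0, 0, 6.3, 0, -9, -1], [0, 0, 0, 8.3, 0, -12, -1], [0, 0, 0, 9.5, 0, -13.7, -1], [0, 0, 0, 11, 0.1, -15.8, -1], [0, 0, 0, 11, 0.1, -15.8, -1], [0, 0, 0, 11, 0.1, -15.8, -1]])

```text
time_s: 19.55
eef_pos: [0.6165, 0.025, 0.0403]
eef_rot: [0.316, 0.649, 0.604, -0.338]
wrist_force: [-2.6, -7.7, 0.2]
opening: 0.433
```

Run:
```python
from h import *
st()
R=orient(86,35)
for P in [(-76,0,40.5),(-76,0,39.2)]: print(move(L(*P),R))
```

```text
t 19.55 p [0.6165 0.025  0.0403] leg [-77.1  -0.4  40.3] q [-0.44  0.6   1.6   0.6   1.25 -0.66] F [-2.6 -7.7  0.2] op 0.433 yaw 86.0 lean 34.8 ry 0.0016
[-0.     0.003 -0.002  0.5   -0.3   -1.   ]
[-0.     0.003 -0.002  1.6   -0.3   -0.3  ]
```

servo_tool(targets=[[0, 0, 0, 0.8, 0, 0.6, -1], [0, 0, 0, 0.8, 0, 0.6, 1], [0, 0, 0, 0.8, 0, 0.6, 1], [0, 0, 0, 0.8, 0, 0.6, 1], [0, 0, 0, 0.8, 0, 0.6, 1], [0, 0, 0, -15, 0, 0.6, 1], [0, 0, 0, -45, 0, 0.6, 1], [0, 0, 0, -90, 0, 0.6, 1]])

```text
time_s: 20.55
eef_pos: [0.6119, -0.027, 0.1146]
eef_rot: [0.316, 0.648, 0.604, -0.339]
wrist_force: [1.4, -0.4, -0.4]
opening: 1.001
```

Run:
```python
from h import *
st();w=cam("wrist");cv2.imwrite("pics/s_wrist.png",w["pixels"]);crop(w,270,90,370,260,"s2")
print(packers(w,.042))
d=cam("side");crop(d,300,150,400,250,"s_side")
for P in [L(-89,20,42),L(-89,-20,42)]: print(proj(w,P).round(1))
```

```text
t 20.55 p [ 0.6119 -0.027   0.1146] leg [-1.293e+02  1.000e-01  1.146e+02] q [-0.52  0.51  1.56  0.55  1.4  -0.64] F [ 1.4 -0.4 -0.4] op 1.001 yaw 86.0 lean 34.8 ry -0.0001
[(615.6, 17.1, 39, 15, -4.1), (619.1, 53.1, 60, 40, 82.8)]
[294.3 219.1]
[346.2 219.5]
```

View pics/s_wrist.png

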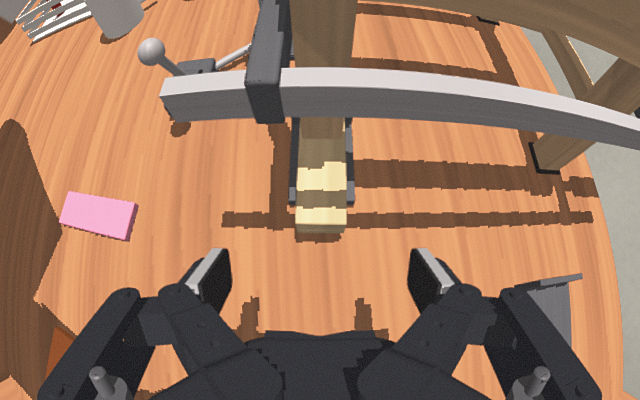

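View pics/s2.png

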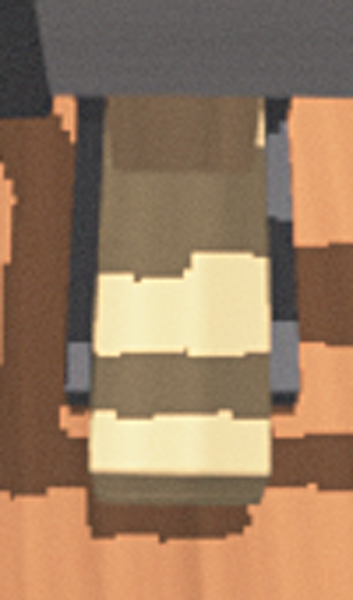

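View pics/s_side.png

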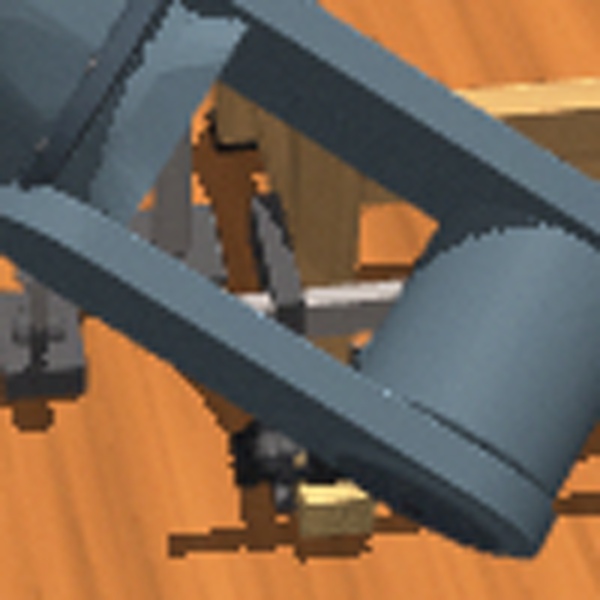

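Run:
```python
from h import *
d=cam("side");s=cam("scene");w=cam("wrist")
# original side image points
for n,p,z in [("base c",(290+122/3.158,90+322/3.158),.01),("base FL",(290+97/3.158,90+328/3.158),0.0),("base FR",(290+148/3.158,90+340/3.158),0.0)]:
    print(n,inleg(onz(d,*p,z)).round(0))
# column top tri: side b (122,120), scene b (515,240)->/3.332
print("coltop",inleg(tri(d,(290+122/3.158,90+122/3.158),s,(130+513/3.332,150+235/3.332))[0]).round(0))
print("armend",inleg(tri(d,(290+205/3.158,90+235/3.158),s,(130+460/3.332,150+90/3.332))[0]).round(0))
print("ball orig",inleg(np.array([.475,.1566,.1088])))
print(proj(w,L(37,150,101)))
print("bar end", inleg(onz(d,290+130/3.158,90+372/3.158,.14)))
cv2.imwrite("pics/t_scene.png",s["pixels"])
```

```text
base c [146.  63.  10.]
base FL [150.  93.   0.]
base FR [122.  35.   0.]
coltop [165.  61. 276.]
armend [-14.   1. 266.]
ball orig [ 42.98219926 151.03794406 108.8       ]
[149.28537263  58.3262774 ]
bar end [-62.15844431  80.5326841  140.        ]
```

View pics/t_scene.png

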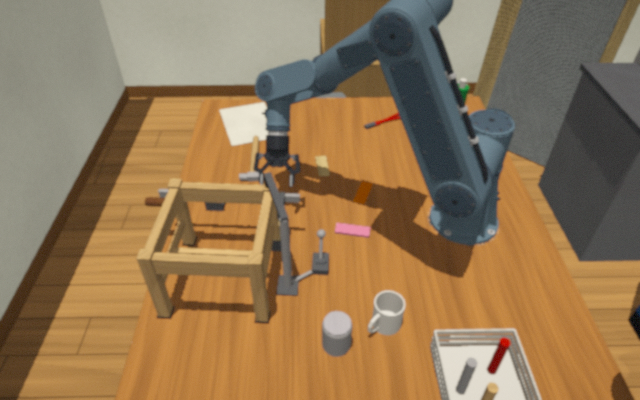

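Run:
```python
from h import *
s=cam("scene")
print("mug",onz(s,388,318,0.03),inleg(onz(s,388,318,.03)).round(0),"tin",inleg(onz(s,337,345,.03)).round(0))
for P,l in [((-129,155,130),20),((5,155,85),10)]: print(move(L(*P),orient(YAW,l)))
print(L(99,155,85))
```

```text
mug [0.30217974 0.39808111 0.03      ] [270. 342.  30.] tin [360. 209.  30.]
[ 7.00e-03 -2.59e-01  3.00e-03 -1.32e+01 -1.55e+02 -1.03e+01]
[ 7.000e-03 -4.340e-01  3.000e-03  1.003e+02 -1.540e+02 -9.460e+01]
[0.47544526 0.21275598 0.085     ]
```

servo_tool(targets=[[0.002, -0.065, 0.001, -3, -39, -3, -1], [0.004, -0.13, 0.002, -7, -78, -5, -1], [0.006, -0.195, 0.002, -10, -116, -8, -1], [0.007, -0.259, 0.003, -13, -155, -10, -1], [0.007, -0.31, 0.003, 18, -155, -34, -1], [0.007, -0.37, 0.003, 50, -155, -58, -1], [0.007, -0.434, 0.003, 85, -154, -85, -1], [0.007, -0.434, 0.003, 97, -154, -92, -1]])

```text
time_s: 21.85
eef_pos: [0.4657, 0.1186, 0.0848]
eef_rot: [0.437, 0.56, 0.522, -0.472]
wrist_force: [-0.1, -0.2, -0.6]
opening: -0.001
```

Run:
```python
from h import *
st();w=cam("wrist");cv2.imwrite("pics/u_wrist.png",w["pixels"]);
d=cam("side");s=cam("scene");crop(s,230,180,350,300,"u_scene");cv2.imwrite("pics/u_side.png",d["pixels"])
for P in [(5,153,85),(98,153,85),(104,153,85)]: print(move(L(*P),orient(YAW,10)))
```

```text
t 21.85 p [0.4657 0.1186 0.0848] leg [  4.3 157.3  84.8] q [-0.12  0.14  1.99  0.2   1.02 -0.15] F [-0.1 -0.2 -0.6] op -0.001 yaw 85.8 lean 10.0 ry -0.0025
[ 2.0e-03  0.0e+00  2.0e-03  1.0e+00  3.0e+00 -3.5e+00]
[ 2.00e-03  0.00e+00  2.00e-03  1.71e+01  3.20e+00 -9.51e+01]
[ 2.00e-03  0.00e+00  2.00e-03  1.82e+01  3.20e+00 -1.01e+02]
```

View pics/u_wrist.png

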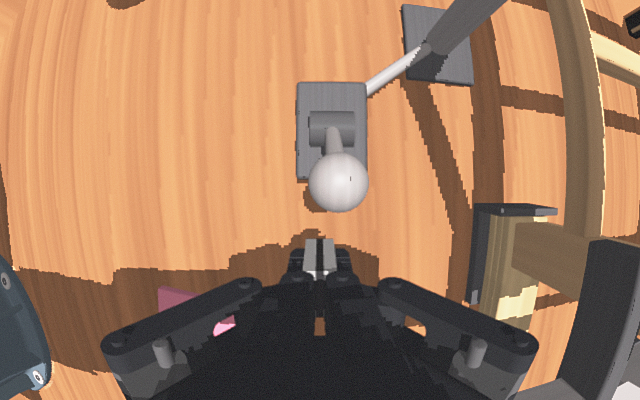

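View pics/u_scene.png

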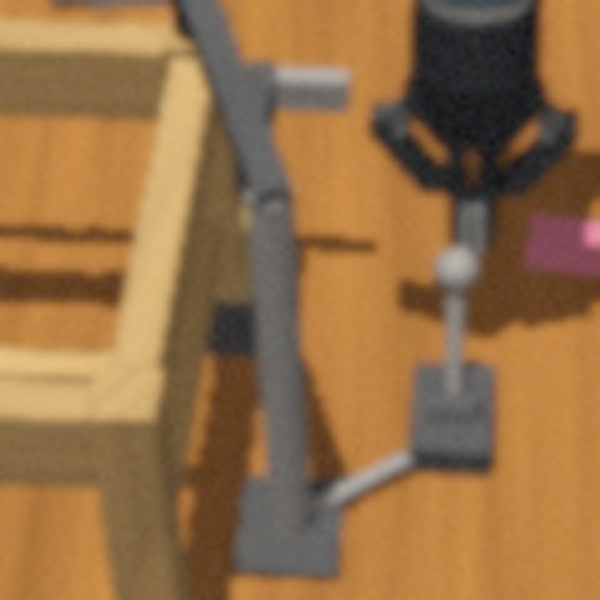

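View pics/u_side.png

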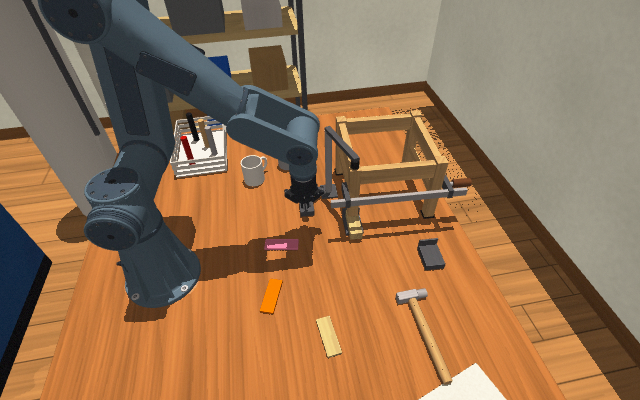

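servo_tool(targets=[[0, 0, 0, 1.5, 8, -5, -1], [0, 0, 0, 4, 8, -20, -1], [0, 0, 0, 7, 8, -35, -1], [0, 0, 0, 9.5, 8, -50, -1], [0, 0, 0, 12, 8, -65, -1], [0, 0, 0, 14.5, 8, -79, -1], [0, 0, 0, 16.5, 8, -92, -1], [0, 0, 0, 16.5, 8, -92, -1]])

```text
time_s: 23.0
eef_pos: [0.4818, 0.2092, 0.0851]
eef_rot: [0.437, 0.561, 0.521, -0.472]
wrist_force: [0.2, -0.6, 0.7]
opening: 0.002
```

Run:
```python
from h import *
st();w=cam("wrist");cv2.imwrite("pics/v_wrist.png",w["pixels"]);
s=cam("scene");crop(s,230,180,350,300,"v_scene")
```

```text
t 23.0 p [0.4818 0.2092 0.0851] leg [ 95.9 148.4  85.1] q [0.07 0.22 1.9  0.21 1.01 0.04] F [ 0.2 -0.6  0.7] op 0.002 yaw 85.7 lean 10.0 ry -0.0017
```

View pics/v_wrist.png

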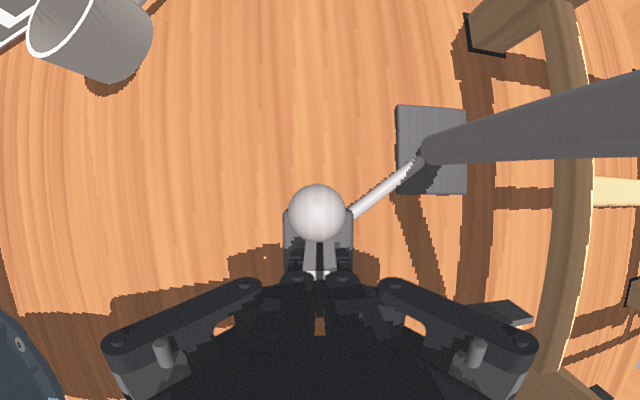

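View pics/v_scene.png

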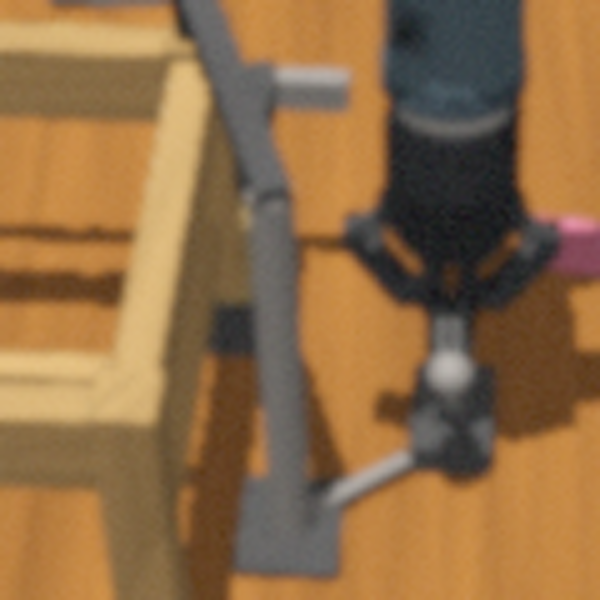

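servo_tool(targets=[[0, 0, 0, 0.3, 0, -2, -1], [0, 0, 0, 0.6, 0, -3.5, -1], [0, 0, 0, 0.9, 0, -5, -1], [0, 0, 0, 1.1, 0, -6, -1], [0, 0, 0, 1.2, 0, -7, -1], [0, 0, 0, 1.4, 0, -8, -1], [0, 0, 0, 1.4, 0, -8, -1], [0, 0, 0, 1.4, 0, -8, -1]])

```text
time_s: 24.1
eef_pos: [0.4823, 0.2123, 0.0848]
eef_rot: [0.438, 0.559, 0.52, -0.474]
wrist_force: [-4.2, -21.8, 6.9]
opening: 0.004
```

Run:
```python
from h import *
st();w=cam("wrist");cv2.imwrite("pics/w_wrist.png",w["pixels"])
for a in (.8,.9,1.0): print(a,proj(w,L(80+90*np.sin(a-.5),150,22+90*np.cos(a-.5))).round(1))
g=cv2.cvtColor(w["pixels"],cv2.COLOR_BGR2HSV)
```

```text
t 24.1 p [0.4823 0.2123 0.0848] leg [ 99.  148.1  84.8] q [0.09 0.22 1.9  0.2  1.01 0.06] F [ -4.2 -21.8   6.9] op 0.004 yaw 85.7 lean 9.6 ry -0.0025
0.8 [315.7 251.7]
0.9 [315.8 231.1]
1.0 [316.  211.4]
```

View pics/w_wrist.png

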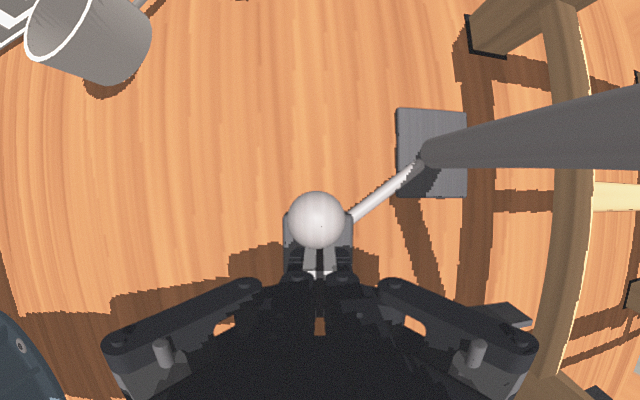

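servo_tool(targets=[[0, 0, 0, -1, 0, 6, -1], [0, 0, 0, -3, 0, 20, -1], [0, 0, 0, -7, 0, 45, -1], [0, 0, 0, -12, 0, 70, -1], [0, 0, 0, -40, 0, 110, -1], [0, 0, 0, -70, 0, 150, -1], [0, 0, 0, -100, 0, 190, -1], [0, 0, 0, -100, 0, 190, -1]])

```text
time_s: 25.15
eef_pos: [0.4687, 0.0055, 0.1538]
eef_rot: [0.439, 0.561, 0.517, -0.474]
wrist_force: [0.4, -0.2, 0.2]
opening: 0.0
```

Run:
```python
from h import *
st();w=cam("wrist");cv2.imwrite("pics/x_wrist.png",w["pixels"])
d=cam("side");s=cam("scene");crop(d,290,150,400,260,"x_side");crop(s,230,180,350,300,"x_scene");cv2.imwrite("pics/x_sidefull.png",d["pixels"])
for a in (.8,.9,1.0):
  P=L(80+90*np.sin(a-.5),150,22+90*np.cos(a-.5));print(a,[proj(c,P).round(1) for c in (w,s,d)])
print(packers(d,.01,roi=(300,290,390,365)))
```

```text
t 25.15 p [0.4687 0.0055 0.1538] leg [-108.1  145.5  153.8] q [-0.36  0.03  1.95  0.17  1.21 -0.34] F [ 0.4 -0.2  0.2] op 0.0 yaw 85.5 lean 9.5 ry 0.0021
0.8 [array([313.3, -50.9]), array([319.6, 249.6]), array([304.9, 181.4])]
0.9 [array([313.4, -55.9]), array([319.4, 252.6]), array([304.8, 180.5])]
1.0 [array([313.5, -59.7]), array([319.2, 255.6]), array([304.7, 179.8])]
[(456.7, -295.1, 112, 39, -83.9)]
```

View pics/x_wrist.png

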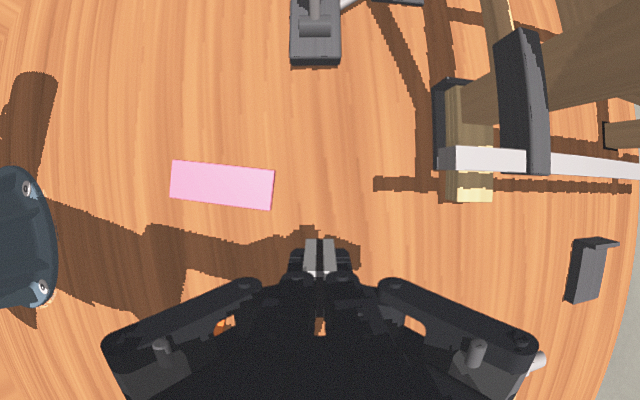

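View pics/x_side.png

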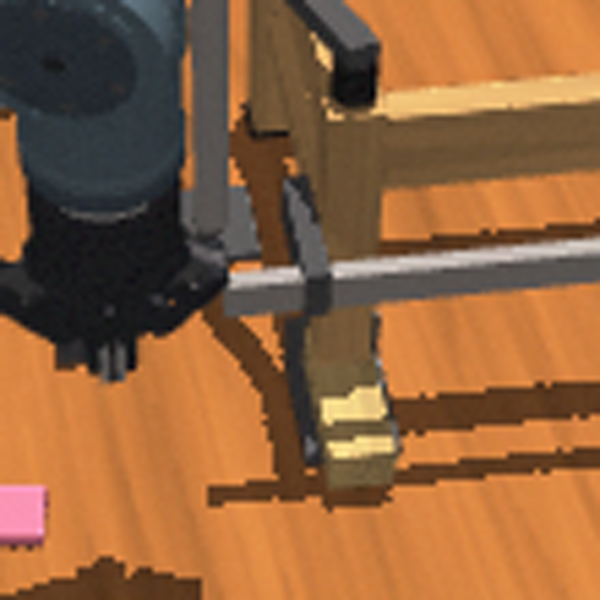

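View pics/x_scene.png

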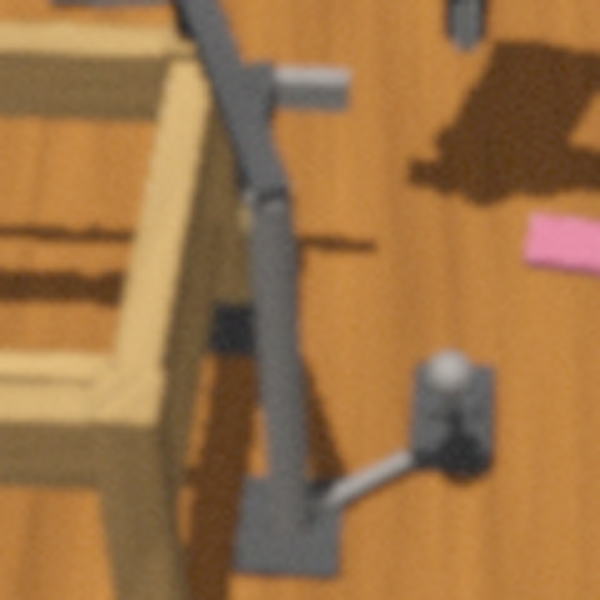

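```bash
python3 - <<'E'
from h import *
s=cam("scene");w=cam("wrist")
a0=cv2.imread("pics/a_scene.png")
def ball(im,x0,y0,x1,y1):
    g=cv2.cvtColor(im,cv2.COLOR_BGR2HSV)[y0:y1,x0:x1]
    m=cv2.inRange(g,(0,0,120),(180,45,255));M=cv2.moments(m,True);return M["m10"]/M["m00"]+x0,M["m01"]/M["m00"]+y0,M["m00"]
print(ball(a0,310,224,332,240),ball(s["pixels"],310,245,332,262))
for a in (0,.05,.1,.9,.95,1.0):
  print(a,proj(s,L(80+90*np.sin(a-.5),150,22+90*np.cos(a-.5))).round(1))
im=cv2.imread("pics/w_wrist.png")
E
python3 - <<'E'
E
```

```text
(320.7027027027027, 233.13513513513513, 37.0) (319.2448979591837, 254.0408163265306, 49.0)
0 [320.8 233.6]
0.05 [320.8 234.1]
0.1 [320.7 234.6]
0.9 [319.4 252.6]
0.95 [319.3 254.1]
1.0 [319.2 255.6]
```

Run:
```python
from bench import ctrl
print(ctrl.hand_in())
```

```text
the job is handed in; nothing more can be done
None
```

I slid three packers one after another onto the steel block under the footless leg, which measured 12 mm high. Then I threw the hold-down lever over to the left, and I handed the job in at about 25 s.

- **Packers:** The first and third pressed against the back stop with 7–8 N before I let go. I pushed the second 3 mm past its first stopping place and took no force reading there, but the wrist picture shows its outer end in line with the first. In the last pictures all three are stacked squarely under the leg.
- **Lever:** I pushed it until it met a hard stop at about 22 N, where the stop was expected. Once I backed away, the scene camera put it at about 0.95 rad, against 1.0 rad at the stop. I put the difference down to camera error: the same camera read slightly low at the start too. The reading is above the required 0.9 rad.
- **Rest of the scene:** The fourth packer still lies flat on the bench. I kept the arm clear of the hammer, the tin and the mug throughout, but did not measure their positions again at the end. The arm was touching nothing when I handed in.

No check failed. The only small disagreement was 2–3 mm between the wrist camera and the arm's own position readings, and I allowed for it.

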